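# Park the magenta paint bottle nose down in its conical stand

## Robot

A 6-joint arm with a two-finger parallel gripper is mounted at the origin on the work surface. World frame = base frame: x ahead of the robot, y to its left, z up, the work surface at z = 0. Lengths are in m, angles in rad, forces in N, time in s.
With the tool pointing down it reaches from about 0.25 to 0.775 m from the base axis. Payload 4 kg.
Tool frame: the origin (TCP) lies on the centre line of the jaws, within the pads' length; the fingertips stand 8 mm ahead of it and the grasp point (between the pads) lies 11 mm behind it; z points along the fingers, y is the direction in which the jaws open and shut (so a half turn about z gives the same grasp; the last joint's range is limited). The gripper opens to 94 mm and grips with 3 to 60 N. Pads are 16 mm wide; open, the fingers measure 119 mm over their backs; the gripper's body (75 mm by 177 mm) begins 78 mm behind the grasp point.
Start: joints at [1.17, 0.087, 1.371, -0, 1.684, -0.103], TCP at [0.161, 0.526, 0.214] pointing down, gripper open.
Joint ranges: [-3.1, 3.1], [-0.76, 2.03], [0.27, 2.55], [-1.08, 4.22], [0.17, 2.65], [-2.57, 2.57]. Speed limits (rad/s): [2.79, 2.79, 3.14, 3.14, 3.14, 3.14].

## Interface

Orientations are given as [roll, pitch, yaw] about the fixed x, y, z axes, in that order (R = Rz(yaw) Ry(pitch) Rx(roll)).
In Python, from bench import * gives the robot as it stands.
- The arm moves only by the tool step_arm, never from a script. Its argument "steps" is a list of rows, each an object of numbers: "jaw": the opening, from 0 (shut) to 1 (fully open); "tx", "ty", "tz": the shift along the tool's x, y, z in m; "ax", "ay", "az": the turn, a rotation vector about the tool's x, y, z in rad. In form: [{"jaw": .., "tx": .., "ty": .., "tz": .., "ax": .., "ay": .., "az": ..}, ...]. A call has 1 to 8 rows; each row is the pose to reach, as a shift and turn from the pose measured when the call began, along the tool's axes at that moment; what a row does not reach only later rows make up. A row lasts 1/10 s, in which the tool goes at most 50 mm and 8.59 degrees, less where a joint would pass 70% of its speed; a pose out of reach is approached as far as the arm can. A call with a gripper value outside its range is refused whole. The fingers move at their own pace and stop on an object; the grip force is fixed at half the most. Time passes only in rows, so rows that repeat a pose let the fingers close. It gives the time, the measured TCP pose, the force and the opening at its end, in the units of the state.
- get_obs(): the state, without advancing time (a new reading comes with each control period).
- snapshot(name): name is "scene" or "top" or "wrist"; returns (picture, depth): 420x560x3 uint8, red, green, blue; 420x560 float32, m along the optical axis (not along the pixel's ray), 0 where there is no reading.
- camera_model(name): a dict with "intrinsics" (3x3 intrinsics, pixels), "origin" and "orientation" of the camera in the world. Camera axes: x right, y down, z forward; pixel columns grow to the right and rows downward; lengths in m; the calibration is good to about 2 mm. A picture is of the moment at which its call begins: read the wrist's pose just before it. camera_model takes no time and is no camera call; for the wrist camera it gives the pose at the moment of the call.
- close_job(): hands the job in, once; it reports no verdict.
Trained networks look in the newest picture that a camera, given by its name, has taken for a name from the list of things; names that differ only in an ending like _2 or _b are one class to them, and where a whole thing is asked for, a point or a joint stands for the part that bears it (a point fixed in the world has none). Each returns a list of dicts, best first, with "confidence" (0 to 1); they miss things now and then, are a little off and sometimes report something else, mostly with a low value. They report only what shows in the picture. A call takes as long as a camera call. They do not tell look-alikes from the thing itself.
- silhouettes(camera, query): "pixels" (420x560 bool, what is visible of it) and "rect" ([left, top, right, bottom] in pixels, round what is visible of it).
The state is a dict: "time": time; "joint_positions": joint angles; "qvel": joint speeds; "joint_torque": joint torques, N m; "tool_pos": TCP position; "ee_rot": TCP orientation; "wrist_force": force on the tool from outside, world axes, zero at the start; "wrist_torque": the same for the moment, N m; "width": finger opening in m.
Only numpy, scipy, OpenCV 4.12 (cv2) and the standard library are available. Lean on these libraries where they do the work, as an engineer would, in place of code of your own. Each camera call takes 0.05 s, during which the arm holds its last target. There are 200 camera calls.

## Task

Put the magenta paint bottle away: swing the magenta cover of its stand fully aside, then take the bottle out of the sloped cradle and stand it upright, nose down, in the stand's conical cup, fully home. Lower it in gently rather than dropping it in, let go of it, and leave the green bottle and everything else on the table as they are.

Things in the scene. Friction and masses are not known exactly. Their poses are not given: they have to be found in the camera images.
- bottle: Magenta squeeze bottle, round, 155 mm long, about 0.25 kg: a white cone (diameter 12 mm at the tip, 46 mm after 60 mm), then a straight body, diameter 46 mm. Origin: middle of the nozzle tip; z axis from tip to flat end. At the start its nose points 30 degrees down, tip 40 mm above the table. Put away, it stands nose down, z straight up, tip 52 mm below the cup's mouth.
- bottle_end (a point): Middle of the flat end of the magenta bottle, 155 mm from the tip. The 50 mm of the body next to it are clear of the cradle on all sides and can be gripped.
- cradle: Fixed grey sloped rest, footplate 140 x 80 mm, whose V trough carries the magenta bottle. Origin on the table below the bottle; x axis: the horizontal direction in which the nose points (away from the robot, up to 35 degrees to either side). The trough's sides reach 30 mm to either side of the bottle's axis, from 61 to 101 mm from the tip.
- holder: Fixed stand of the magenta bottle: dark steel footplate 150 x 110 mm, an aluminium conical cup with a magenta ring round its rim, and a pivot post with the magenta cover. Origin on the table below the axis of the cup; z up. The pivot post (diameter 12 mm, 99 mm high) stands 58 mm from the cup's axis along the holder's +x axis.
- socket_mouth (a point): Centre of the cup's mouth, 95 mm above the table. The cup is an open cone that matches the bottle's: inner diameter about 41 mm at the mouth, narrowing by 17 mm per 30 mm of depth, 61 mm deep, wall 5 mm.
- cover (a joint): Angle of the magenta cover about its vertical pivot post, rad. 0: right over the cup; grows as it swings anticlockwise seen from above, to a stop at 1.75; light friction, stays where left; well clear of the bottle at 1.4 and beyond. Cover: disc of diameter 62 mm, 5 mm thick, its centre 58 mm from the pivot, upper face 105 mm above the table.
- cover_knob (a point): A point on the axis of the cover's round black knob, 22 mm above the base of the hinge, so 122 mm above the table. The knob (diameter 18 mm) stands in the middle of the disc from 105 to 137 mm above the table and moves with the cover.
- green_holder: A second, like stand, with green ring and green cover, which is already open. Leave alone. Origin on the table below the axis of its cup.
- green_bottle: Green bottle of the same size, already standing nose down in the green stand; its flat end is 198 mm above the table. Leave alone. Origin at its tip, z axis up.
- green_pot: White paint pot with green label and lid, 57 mm across, 60 mm high, loose. Leave alone. Origin under its centre.
- purple_pot: White paint pot with purple label and lid, 57 mm across, 60 mm high, loose. Leave alone. Origin under its centre.
- pink_pot: White paint pot with pink label and lid, 57 mm across, 60 mm high, loose. Leave alone. Origin under its centre.
- ink_dish: White ceramic dish, 100 mm across, 25 mm high, loose. Leave alone. Origin under its centre.
Mind the look-alikes: they are no part of the job. There is more than one size of the bottle; the job needs the largest.

How it is judged:
By the outcome, as a careful person would: the job done as asked, in the order asked, and still so for the second after the job is handed in, with the robot touching nothing.
It also fails if it takes over 61 s, if anything falls off the work surface, if the arm or the gripper's body presses on something with over 40 N, if the wrist force passes 120 N, or if a joint passes its speed limit or range.

## Working session

There is one attempt and no reset: what is moved stays moved. The work goes in short steps, Python scripts to look and compute and a tool call to move; the robot and the scene stay as the last step left them, time stands still between calls to the robot, and variables do not carry over. Pictures are saved under pics/ and viewed, about 8 in all and at most 12, crops included, and the job is handed in when it is done.

Besides the shell and the picture viewer there is one more tool, called after "Call:" as a command line: name --argument value ..., lists and objects as JSON in quotes. step_arm: Moves the arm, as the interface text tells. Its arguments: {"type":"object","properties":{"steps":{"type":"array"}},"required":["steps"]}

```bash
mkdir -p pics
cat > h.py <<'E'
from bench import *
import numpy as np, cv2
from scipy.spatial.transform import Rotation as R
def cam(n):
    m=camera_model(n); K=np.array(m["intrinsics"]); o=np.array(m["origin"]); q=np.array(m["orientation"])
    Rm=q if q.shape==(3,3) else (R.from_euler('xyz',q).as_matrix() if q.size==3 else None)
    return K,o,Rm
def cloud(n,d,c=None):
    K,o,Rm=c or cam(n); v,u=np.mgrid[:d.shape[0],:d.shape[1]]
    p=np.stack([(u-K[0,2])/K[0,0]*d,(v-K[1,2])/K[1,1]*d,d],-1)
    return p@Rm.T+o
def save(n,im): cv2.imwrite(f"pics/{n}.png",im[:,:,::-1])
E
python3 - <<'E'
from h import *
o=get_obs(); print({k:o[k] for k in("time","tool_pos","ee_rot","width")})
ims=[]
for c in("scene","top"):
    print(camera_model(c))
    im,d=snapshot(c); np.savez(f"{c}.npz",im=im,d=d); save(c,im)
    P=cloud(c,d)
    for q in("bottle","cradle","holder","cover","cover_knob","green_bottle","green_holder","green_pot","purple_pot","pink_pot","ink_dish"):
        for r in silhouettes(c,q)[:3]:
            m=r["pixels"]&(d>0); p=P[m]
            if len(p): print(c,q,round(r["confidence"],2),np.round(r["rect"]),m.sum(),np.median(p,0).round(3),p[:,2].min().round(3),p[:,2].max().round(3))
E
```

```text
{'time': 0.0, 'tool_pos': array([0.16118128, 0.52530594, 0.21234156]), 'ee_rot': array([-3.13944195e+00, -1.90142428e-04,  2.84379343e+00]), 'width': 0.09382070020211541}
{'intrinsics': array([[474.5643087 ,   0.        , 281.50571106],
       [  0.        , 474.5643087 , 220.0388542 ],
       [  0.        ,   0.        ,   1.        ]]), 'origin': array([ 1.32593004, -0.5670521 ,  1.00506618]), 'orientation': array([-2.27881057, -0.01925288,  0.960344  ])}
scene bottle 0.79 [408. 244. 441. 260.] 307 [0.75  0.376 0.027] 0.005 0.038
scene bottle 0.71 [111. 222. 138. 249.] 370 [ 0.187 -0.328  0.026] -0.003 0.038
scene bottle 0.6 [268. 210. 288. 260.] 688 [0.502 0.019 0.095] 0.043 0.134
scene cradle 0.8 [268. 232. 303. 278.] 767 [ 0.54  -0.     0.005] -0.005 0.082
scene holder 0.73 [330. 198. 385. 250.] 1485 [0.556 0.266 0.008] -0.004 0.138
scene holder 0.3 [191. 229. 222. 255.] 608 [ 0.34  -0.134  0.01 ] -0.007 0.178
scene cover 0.81 [347. 199. 371. 216.] 285 [0.552 0.267 0.103] 0.094 0.138
scene cover 0.15 [245. 299. 265. 331.] 576 [ 0.687 -0.172  0.055] -0.001 0.062
scene cover_knob 
[... 1404 characters left out ...]
82. 213. 411. 233.] 446 [ 0.468 -0.246  0.196] 0.093 0.202
top green_holder 0.64 [359. 184. 420. 249.] 2303 [ 0.504 -0.249  0.01 ] -0.005 0.197
top green_pot 0.91 [214. 130. 235. 157.] 413 [0.679 0.187 0.06 ] -0.002 0.068
top green_pot 0.62 [170. 164. 219. 225.] 1992 [0.543 0.268 0.01 ] 0.001 0.143
top purple_pot 0.95 [335. 139. 361. 161.] 413 [ 0.67  -0.161  0.06 ] -0.003 0.068
top purple_pot 0.45 [238. 246. 255. 270.] 344 [0.381 0.125 0.06 ] 0.003 0.067
top purple_pot 0.27 [363. 185. 417. 247.] 2266 [ 0.508 -0.25   0.01 ] -0.005 0.194
top pink_pot 0.67 [236. 246. 256. 270.] 355 [0.381 0.125 0.06 ] -0.001 0.067
top ink_dish 0.97 [324. 248. 360. 284.] 1033 [ 0.347 -0.141  0.014] -0.001 0.031
```

View pictures.

Run:
```python
from h import *
a=np.load("scene.npz")["im"];b=np.load("top.npz")["im"]
cv2.imwrite("pics/a.png",np.hstack([cv2.resize(a[185:345,100:450],(800,366)),])[:,:,::-1])
cv2.imwrite("pics/b.png",cv2.resize(b[100:360,110:440],(762,600),interpolation=cv2.INTER_CUBIC)[:,:,::-1])
```

```text
(no output)
```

View pics/a.png

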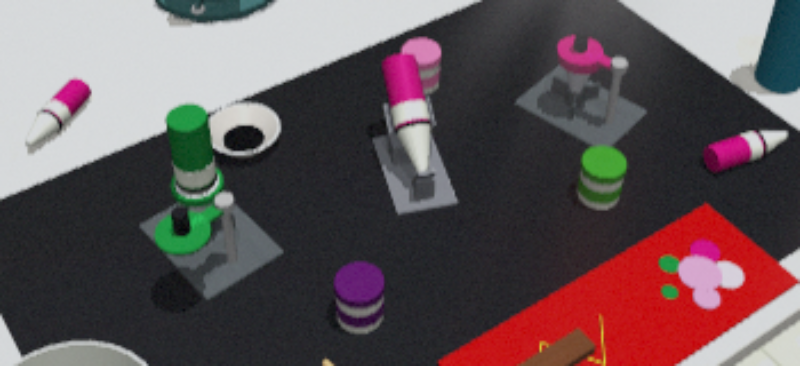

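View pics/b.png

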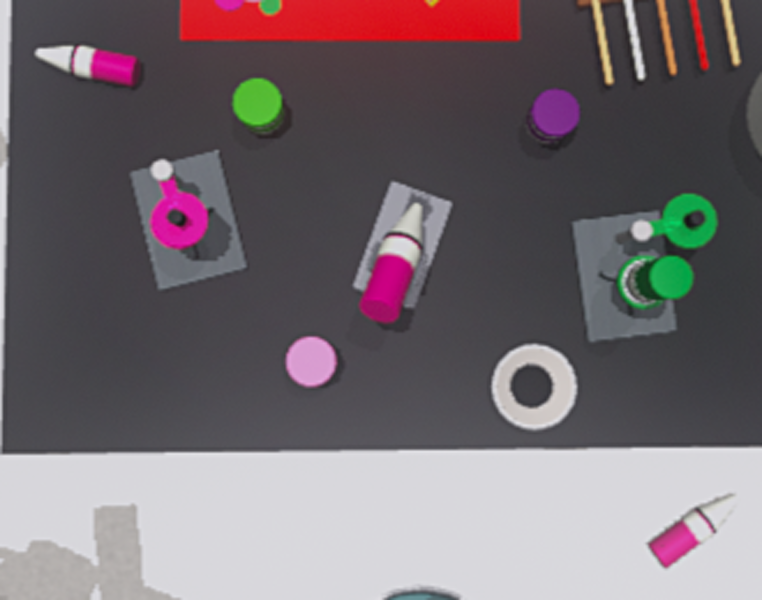

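```bash
cat > fit.py <<'E'
from h import *
from scipy.optimize import least_squares
def bottle_pts(n):
    f=np.load(n+".npz"); im,d=f["im"].astype(int),f["d"]; P=cloud(n,d)
    box=(np.abs(P[...,0]-.5)<.12)&(np.abs(P[...,1]-.02)<.06)&(P[...,2]>.03)&(d>0)
    r,g,b=im[...,0],im[...,1],im[...,2]
    mag=(r-g>50)&(b-g>20)
    wh=(r>120)&(np.abs(r-g)<40)
    return P[box&mag],P[box&(mag|wh)]
def sd(v,p):
    x,y,yaw,pit,z=v
    a=np.array([-np.cos(yaw)*np.cos(pit),-np.sin(yaw)*np.cos(pit),np.sin(pit)])
    q=p-[x,y,z]; s=q@a; rad=np.linalg.norm(q-np.outer(s,a),axis=1)
    e=rad-np.where(s<60e-3,6e-3+s/60e-3*17e-3,23e-3)
    end=s-.155
    return np.where(end>e,end,e)
for n in("top","scene","both"):
    c=["top","scene"] if n=="both" else [n]
    p=np.vstack([bottle_pts(k)[1] for k in c])
    for free in(0,1):
        f=(lambda v:sd(v,p)) if free else (lambda v:sd([*v,np.pi/6,.04],p))
        x0=[.57,-.01,-.4]+([np.pi/6,.04] if free else [])
        r=least_squares(f,x0,loss='soft_l1',f_scale=.003,x_scale=[.01,.01,.1]+([.1,.01] if free else []))
        print(n,len(p),r.x.round(4),np.abs(r.fun).mean().round(4))
# holder
for n in("top","scene"):
    f=np.load(n+".npz"); im,d=f["im"].astype(int),f["d"]; P=cloud(n,d); K,o,Rm=cam(n)
    r,g,b=im[...,0],im[...,1],im[...,2]
    reg=(np.abs(P[...,0]-.56)<.09)&(np.abs(P[...,1]-.27)<.08)&(d>0)
    def at(m,z): # ray-plane centroid by min enclosing
        v,u=np.nonzero(m); ray=np.stack([(u-K[0,2])/K[0,0],(v-K[1,2])/K[1,1],np.ones(len(u))],-1)@Rm.T
        return (o+ray*((z-o[2])/ray[:,2])[:,None])[:,:2]
    mag=reg&(r-g>60)&(P[...,2]>.085); q=at(mag,.105); print(n,"disc",mag.sum(),q.min(0),q.max(0),q.mean(0))
    kn=reg&(P[...,2]>.12); q=P[kn]; print("knob",len(q),np.median(q,0).round(4), at(kn&(P[...,2]>.132),.137).mean(0).round(4))
    ca=reg&(np.minimum(np.minimum(r,g),b)>150)&(P[...,2]>.085); q=at(ca,.099); print("cap",len(q),q.mean(0).round(4),np.median(P[ca],0).round(4))
    pl=reg&(np.abs(P[...,2]-.008)<.012)&(r>70)&(abs(r-b)<40); q=at(pl,.008).astype(np.float32); 
    rc=cv2.minAreaRect((q*1000)); print("plate",pl.sum(),rc)
E
python3 fit.py
```

```text
top 787 [ 0.5631  0.0019 -0.351 ] 0.0016
top 787 [ 0.5633  0.0018 -0.3506  0.5111  0.0414] 0.0016
scene 684 [ 0.5602  0.0019 -0.3552] 0.0022
scene 684 [ 0.5616  0.0016 -0.3524  0.5026  0.0409] 0.0021
both 1471 [ 0.5621  0.0018 -0.3533] 0.002
both 1471 [ 0.5627  0.0016 -0.3528  0.5117  0.0407] 0.0019
top disc 474 [0.5085123  0.24118627] [0.58659928 0.3005047 ] [0.54255772 0.27169314]
knob 47 [0.54   0.2683 0.1376] [0.5409 0.2692]
cap 57 [0.5981 0.292 ] [0.5957 0.2896 0.1129]
plate 1611 ((547.7291259765625, 262.5189208984375), (173.6417694091797, 151.67877197265625), 9.621441841125488)
scene disc 209 [0.51425259 0.23525   ] [0.59114441 0.29587645] [0.55374626 0.26315459]
knob 40 [0.5461 0.2655 0.1328] [0.546  0.2655]
cap 23 [0.5872 0.2985] [0.595  0.2867 0.11  ]
plate 664 ((553.54638671875, 275.8094787597656), (149.3139190673828, 112.564208984375), 13.388776779174805)
```

```bash
cat >> h.py <<'E'
def Rdown(yaw): return R.from_euler('xyz',[np.pi,0,yaw])
def go(pos,rot):
    o=get_obs(); r0=R.from_euler('xyz',o["ee_rot"])
    t=r0.inv().apply(np.array(pos)-o["tool_pos"]); w=(r0.inv()*rot).as_rotvec()
    print("t",t.round(4),"a",w.round(3),"F",np.round(o["wrist_force"],1),"T",round(o["time"],2))
E
python3 -c "
from h import *
go([.542,.267,.24],Rdown(.386))"
```

```text
t [-0.4398 -0.1358 -0.0265] a [ 0.    -0.     2.458] F [-1.   0.5 -0.4] T 1.2
```

Call:
step_arm --steps '[{"tx": -0.44, "ty": -0.136, "tz": -0.027, "az": 2.458, "jaw": 0.42}, {"tx": -0.44, "ty": -0.136, "tz": -0.027, "az": 2.458, "jaw": 0.42}, {"tx": -0.44, "ty": -0.136, "tz": -0.027, "az": 2.458, "jaw": 0.42}, {"tx": -0.44, "ty": -0.136, "tz": -0.027, "az": 2.458, "jaw": 0.42}, {"tx": -0.44, "ty": -0.136, "tz": -0.027, "az": 2.458, "jaw": 0.42}, {"tx": -0.44, "ty": -0.136, "tz": -0.027, "az": 2.458, "jaw": 0.42}, {"tx": -0.44, "ty": -0.136, "tz": -0.027, "az": 2.458, "jaw": 0.42}, {"tx": -0.44, "ty": -0.136, "tz": -0.027, "az": 2.458, "jaw": 0.42}]'

```text
invalid input
```

```bash
python3 -c "
from h import *
print(get_obs()['tool_pos'],get_obs()['ee_rot'],get_obs()['joint_positions'])
go([.542,.267,.24],Rdown(.386))"
```

```text
[0.16139679 0.52582257 0.21353002] [3.14141469e+00 3.87270436e-05 2.84379771e+00] [ 1.16991098e+00  8.71679511e-02  1.37068699e+00 -2.03363382e-05
  1.68355671e+00 -1.03092698e-01]
t [-0.4398 -0.1358 -0.0265] a [ 0.    -0.     2.458] F [-1.   0.5 -0.4] T 1.2
```

Call:
step_arm --steps '[{"jaw": 0.42, "tx": -0.44, "ty": -0.136, "tz": -0.027, "ax": 0, "ay": 0, "az": 2.458}, {"jaw": 0.42, "tx": -0.44, "ty": -0.136, "tz": -0.027, "ax": 0, "ay": 0, "az": 2.458}, {"jaw": 0.42, "tx": -0.44, "ty": -0.136, "tz": -0.027, "ax": 0, "ay": 0, "az": 2.458}, {"jaw": 0.42, "tx": -0.44, "ty": -0.136, "tz": -0.027, "ax": 0, "ay": 0, "az": 2.458}, {"jaw": 0.42, "tx": -0.44, "ty": -0.136, "tz": -0.027, "ax": 0, "ay": 0, "az": 2.458}, {"jaw": 0.42, "tx": -0.44, "ty": -0.136, "tz": -0.027, "ax": 0, "ay": 0, "az": 2.458}, {"jaw": 0.42, "tx": -0.44, "ty": -0.136, "tz": -0.027, "ax": 0, "ay": 0, "az": 2.458}, {"jaw": 0.42, "tx": -0.44, "ty": -0.136, "tz": -0.027, "ax": 0, "ay": 0, "az": 2.458}]'

```text
time: 2.0
tool_pos: [0.493, 0.2998, 0.2372]
ee_rot: [3.141, -0.001, 1.638]
wrist_force: [-0.4, 1.6, -0.3]
width: 0.0397
```

```bash
python3 -c "
from h import *
print(get_obs()['tool_pos'],get_obs()['ee_rot'],get_obs()['joint_positions'])
go([.542,.267,.24],Rdown(.386))"
```

```text
[0.4930014  0.29975017 0.23723276] [ 3.14105777e+00 -5.18954622e-04  1.63752177e+00] [4.47864443e-01 1.43902755e-01 1.26160390e+00 2.86623698e-04
 1.73539645e+00 3.81186200e-01]
t [-0.0359  0.0467 -0.0028] a [ 0.000e+00 -1.000e-03  1.252e+00] F [-0.4  1.6 -0.3] T 2.0
```

Call:
step_arm --steps '[{"jaw": 0.42, "tx": -0.036, "ty": 0.047, "tz": -0.003, "ax": 0, "ay": 0, "az": 1.252}, {"jaw": 0.42, "tx": -0.036, "ty": 0.047, "tz": -0.003, "ax": 0, "ay": 0, "az": 1.252}, {"jaw": 0.42, "tx": -0.036, "ty": 0.047, "tz": -0.003, "ax": 0, "ay": 0, "az": 1.252}, {"jaw": 0.42, "tx": -0.036, "ty": 0.047, "tz": -0.003, "ax": 0, "ay": 0, "az": 1.252}, {"jaw": 0.42, "tx": -0.036, "ty": 0.047, "tz": -0.003, "ax": 0, "ay": 0, "az": 1.252}, {"jaw": 0.42, "tx": -0.036, "ty": 0.047, "tz": -0.003, "ax": 0, "ay": 0, "az": 1.252}, {"jaw": 0.42, "tx": -0.036, "ty": 0.047, "tz": -0.003, "ax": 0, "ay": 0, "az": 1.252}, {"jaw": 0.42, "tx": -0.036, "ty": 0.047, "tz": -0.003, "ax": 0, "ay": 0, "az": 1.252}]'

```text
time: 2.8
tool_pos: [0.5423, 0.2669, 0.2401]
ee_rot: [-3.141, -0.0, 0.438]
wrist_force: [-0.2, -0.5, -1.5]
width: 0.0396
```

Run:
```python
from h import *
go([.542,.267,.24],Rdown(.386))
c=cam("wrist"); im,d=snapshot("wrist"); np.savez("w1.npz",im=im,d=d); P=cloud("wrist",d,c)
print(c[1],c[2].round(2))
vis=im.copy()
for q in("cover","cover_knob","holder"):
    for r in silhouettes("wrist",q)[:2]:
        m=r["pixels"]&(d>0); p=P[m]
        print(q,round(r["confidence"],2),np.round(r["rect"]),m.sum(),np.median(p,0).round(4) if len(p) else '')
save("w1",im)
```

```text
t [-0.0003 -0.0002  0.0001] a [-0.    -0.     0.052] F [-0.2 -0.5 -1.5] T 2.8
[0.61867897 0.30303663 0.41065057] [[ 0.42 -0.87 -0.26]
 [-0.91 -0.41 -0.12]
 [-0.    0.29 -0.96]]
cover 0.73 [246. 141. 308. 241.] 3441 [0.5495 0.2779 0.1044]
cover_knob 0.85 [250. 145. 310. 240.] 3546 [0.5495 0.2777 0.1043]
holder 0.57 [228. 116. 333. 239.] 9612 [0.5632 0.2845 0.0078]
```

View pics/w1.png

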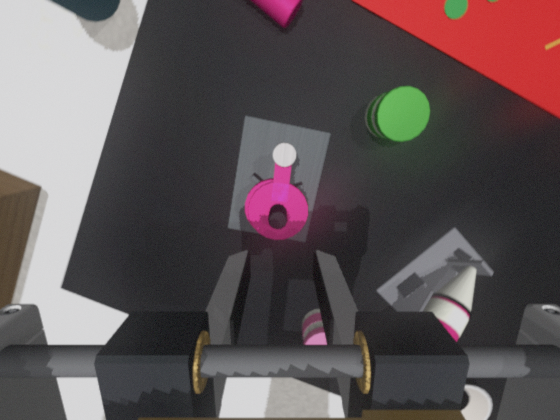

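```bash
cat > w.py <<'E'
from h import *
def pl(c,u,v,z):
    K,o,Rm=c; r=np.stack([(np.asarray(u)-K[0,2])/K[0,0],(np.asarray(v)-K[1,2])/K[1,1],np.ones(np.shape(u))],-1)@Rm.T
    return (o+r*((z-o[2])/r[...,2])[...,None])[...,:2]
E
python3 - <<'E'
from w import *
f=np.load("w1.npz"); im,d=f["im"].astype(int),f["d"]; c=cam("wrist"); P=cloud("wrist",d,c)
r,g,b=im[...,0],im[...,1],im[...,2]; v,u=np.mgrid[:420,:560]
reg=(u>220)&(u<340)&(v>110)&(v<245)&(d>0)
mag=reg&(r-g>60); q=P[mag&(P[...,2]>.095)]; print("disc z",np.median(q[:,2]))
from scipy.optimize import least_squares
# disc outer boundary: magenta far from post
m=(mag|(reg&(P[...,2]>.1)&(v>180))).astype(np.uint8); m[:183]=0
cn=max(cv2.findContours(m,0,cv2.CHAIN_APPROX_NONE)[0],key=len)[:,0]; cn=cn[cn[:,1]>190]
B=pl(c,cn[:,0],cn[:,1],.104)
s=least_squares(lambda x:np.hypot(*(B-x[:2]).T)-x[2],[.545,.27,.031],loss='soft_l1',f_scale=.001); print("disc",s.x.round(4))
k=reg&(P[...,2]>.128); print("knob top",k.sum(),np.median(P[k],0).round(4))
ca=reg&(np.minimum(r,np.minimum(g,b))>150)&(v<180); z=np.median(P[ca][:,2]); print("cap z",z,pl(c,u[ca],v[ca],z).mean(0))
p=reg&(np.abs(P[...,2]-.007)<.006)&(g>45)&(abs(r-b)<40); n,l,st,_=cv2.connectedComponentsWithStats(p.astype(np.uint8)); i=1+np.argmax(st[1:,4])
zz=np.median(P[l==i][:,2]); q=pl(c,u[l==i],v[l==i],zz); print("plate",zz,cv2.minAreaRect((q*1000).astype(np.float32)))
E
```

```text
disc z 0.10413210205343931
disc [0.5417 0.2728 0.0318]
knob top 295 [0.5424 0.2713 0.1358]
cap z 0.11109431244981402 [0.59555562 0.29014744]
plate 0.007052898159655235 ((553.1620483398438, 277.8807067871094), (154.49327087402344, 117.2328109741211), 15.14204216003418)
```

```bash
python3 -c "
from h import *
go([.542,.272,.121],Rdown(.34))"
```

```text
t [ 0.0019 -0.0046  0.1192] a [-0.    -0.     0.107] F [-0.4 -0.3 -0.6] T 3.0
```

Call:
step_arm --steps '[{"jaw": 0.4, "tx": 0.002, "ty": -0.005, "tz": 0.04, "ax": 0, "ay": 0, "az": 0.1}, {"jaw": 0.4, "tx": 0.002, "ty": -0.005, "tz": 0.075, "ax": 0, "ay": 0, "az": 0.1}, {"jaw": 0.4, "tx": 0.002, "ty": -0.005, "tz": 0.1, "ax": 0, "ay": 0, "az": 0.1}, {"jaw": 0.4, "tx": 0.002, "ty": -0.005, "tz": 0.12, "ax": 0, "ay": 0, "az": 0.1}, {"jaw": 0.4, "tx": 0.002, "ty": -0.005, "tz": 0.12, "ax": 0, "ay": 0, "az": 0.1}, {"jaw": 0.28, "tx": 0.002, "ty": -0.005, "tz": 0.12, "ax": 0, "ay": 0, "az": 0.1}, {"jaw": 0.28, "tx": 0.002, "ty": -0.005, "tz": 0.12, "ax": 0, "ay": 0, "az": 0.1}]'

```text
time: 3.7
tool_pos: [0.543, 0.2728, 0.1222]
ee_rot: [-3.141, -0.004, 0.348]
wrist_force: [-0.0, -0.9, 0.5]
width: 0.0271
```

Run:
```python
from h import *
Pv=np.array([.5955,.2901]); 
for k,a in enumerate([.2,.45,.7,.95,1.2,1.45,1.6,1.7]):
    u=R.from_euler('z',.31+np.pi+a).apply([.058,0,0]); go([*(Pv+u[:2]),.121],Rdown(.34+a))
```

```text
t [-0.002   0.011   0.0012] a [-0.    -0.004 -0.192] F [-0.  -0.9  0.5] T 3.7
t [0.0021 0.0249 0.0012] a [ 0.    -0.004 -0.442] F [-0.  -0.9  0.5] T 3.7
t [0.0095 0.0373 0.0013] a [ 0.001 -0.004 -0.692] F [-0.  -0.9  0.5] T 3.7
t [0.0197 0.0475 0.0013] a [ 0.001 -0.004 -0.942] F [-0.  -0.9  0.5] T 3.7
t [0.0322 0.0548 0.0013] a [ 0.002 -0.004 -1.192] F [-0.  -0.9  0.5] T 3.7
t [0.0461 0.0589 0.0014] a [ 0.002 -0.003 -1.442] F [-0.  -0.9  0.5] T 3.7
t [0.0547 0.0596 0.0014] a [ 0.003 -0.003 -1.592] F [-0.  -0.9  0.5] T 3.7
t [0.0605 0.0594 0.0014] a [ 0.003 -0.003 -1.692] F [-0.  -0.9  0.5] T 3.7
```

Call:
step_arm --steps '[{"jaw": 0.28, "tx": -0.002, "ty": 0.008, "tz": 0.001, "ax": 0, "ay": 0, "az": -0.15}, {"jaw": 0.28, "tx": -0.001, "ty": 0.0165, "tz": 0.001, "ax": 0, "ay": 0, "az": -0.3}, {"jaw": 0.28, "tx": 0.002, "ty": 0.025, "tz": 0.001, "ax": 0, "ay": 0, "az": -0.45}, {"jaw": 0.28, "tx": 0.0065, "ty": 0.0325, "tz": 0.001, "ax": 0, "ay": 0, "az": -0.6}, {"jaw": 0.28, "tx": 0.0115, "ty": 0.04, "tz": 0.001, "ax": 0, "ay": 0, "az": -0.75}, {"jaw": 0.28, "tx": 0.0175, "ty": 0.0455, "tz": 0.001, "ax": 0, "ay": 0, "az": -0.9}, {"jaw": 0.28, "tx": 0.025, "ty": 0.051, "tz": 0.001, "ax": 0, "ay": 0, "az": -1.05}, {"jaw": 0.28, "tx": 0.032, "ty": 0.055, "tz": 0.001, "ax": 0, "ay": 0, "az": -1.19}]'

```text
time: 4.5
tool_pos: [0.5928, 0.2324, 0.1236]
ee_rot: [3.136, -0.003, 1.544]
wrist_force: [-1.5, 1.2, -0.3]
width: 0.026
```

Run:
```python
from h import *
Pv=np.array([.5955,.2901]); print(get_obs()["tool_pos"])
for k,a in enumerate([1.2,1.35,1.5,1.65,1.75,1.85]):
    u=R.from_euler('z',.31+np.pi+a).apply([.058,0,0]); go([*(Pv+u[:2]),.121],Rdown(.34+a))
```

```text
[0.59282161 0.23235754 0.12362328]
t [-0.0002 -0.0009  0.0026] a [ 0.006 -0.003  0.004] F [-1.5  1.2 -0.3] T 4.5
t [0.0002 0.0078 0.0027] a [ 0.006 -0.003 -0.146] F [-1.5  1.2 -0.3] T 4.5
t [0.0018 0.0164 0.0027] a [ 0.006 -0.003 -0.296] F [-1.5  1.2 -0.3] T 4.5
t [0.0047 0.0246 0.0028] a [ 0.007 -0.002 -0.446] F [-1.5  1.2 -0.3] T 4.5
t [0.0073 0.0297 0.0028] a [ 0.007 -0.002 -0.546] F [-1.5  1.2 -0.3] T 4.5
t [0.0104 0.0346 0.0029] a [ 0.007 -0.001 -0.646] F [-1.5  1.2 -0.3] T 4.5
```

Call:
step_arm --steps '[{"jaw": 0.28, "tx": 0.0, "ty": 0.008, "tz": 0.002, "ax": 0, "ay": 0, "az": -0.15}, {"jaw": 0.28, "tx": 0.002, "ty": 0.0165, "tz": 0.002, "ax": 0, "ay": 0, "az": -0.3}, {"jaw": 0.28, "tx": 0.005, "ty": 0.025, "tz": 0.002, "ax": 0, "ay": 0, "az": -0.44}, {"jaw": 0.28, "tx": 0.007, "ty": 0.029, "tz": 0.002, "ax": 0, "ay": 0, "az": -0.54}, {"jaw": 0.28, "tx": 0.007, "ty": 0.029, "tz": 0.002, "ax": 0, "ay": 0, "az": -0.54}, {"jaw": 0.32, "tx": 0.006, "ty": 0.028, "tz": 0.002, "ax": 0, "ay": 0, "az": -0.54}, {"jaw": 0.35, "tx": 0.006, "ty": 0.028, "tz": -0.03, "ax": 0, "ay": 0, "az": -0.54}, {"jaw": 0.35, "tx": 0.006, "ty": 0.028, "tz": -0.07, "ax": 0, "ay": 0, "az": -0.54}]'

```text
time: 5.3
tool_pos: [0.6194, 0.2369, 0.1922]
ee_rot: [3.139, -0.001, 2.082]
wrist_force: [0.5, 0.6, -0.4]
width: 0.0328
```

Run:
```python
from h import *
o=get_obs(); print(o["tool_pos"],o["wrist_force"])
go([.44,.25,.27],Rdown(.4+np.pi/2))
```

```text
[0.61941377 0.23686222 0.19224818] [ 0.47178257  0.59225051 -0.43060591]
t [ 0.0993 -0.1498 -0.0781] a [ 0.003 -0.001  0.112] F [ 0.5  0.6 -0.4] T 5.3
```

Run:
```python
from h import *
go([.54,.273,.25],Rdown(.4))
```

```text
t [ 0.0704 -0.0514 -0.0578] a [ 1.000e-03 -3.000e-03  1.682e+00] F [ 0.5  0.6 -0.4] T 5.3
```

Call:
step_arm --steps '[{"jaw": 1, "tx": 0.02, "ty": -0.015, "tz": -0.04, "ax": 0, "ay": 0, "az": 1.68}, {"jaw": 1, "tx": 0.07, "ty": -0.051, "tz": -0.058, "ax": 0, "ay": 0, "az": 1.68}, {"jaw": 1, "tx": 0.07, "ty": -0.051, "tz": -0.058, "ax": 0, "ay": 0, "az": 1.68}, {"jaw": 1, "tx": 0.07, "ty": -0.051, "tz": -0.058, "ax": 0, "ay": 0, "az": 1.68}, {"jaw": 1, "tx": 0.07, "ty": -0.051, "tz": -0.058, "ax": 0, "ay": 0, "az": 1.68}, {"jaw": 1, "tx": 0.07, "ty": -0.051, "tz": -0.058, "ax": 0, "ay": 0, "az": 1.68}, {"jaw": 1, "tx": 0.07, "ty": -0.051, "tz": -0.058, "ax": 0, "ay": 0, "az": 1.68}, {"jaw": 1, "tx": 0.07, "ty": -0.051, "tz": -0.058, "ax": 0, "ay": 0, "az": 1.68}]'

```text
time: 6.1
tool_pos: [0.5407, 0.2729, 0.2512]
ee_rot: [3.139, -0.006, 0.876]
wrist_force: [0.0, -0.3, -0.2]
width: 0.0924
```

Call:
step_arm --steps '[{"jaw": 1, "tx": 0, "ty": 0, "tz": 0, "ax": 0, "ay": 0, "az": 0.48}, {"jaw": 1, "tx": 0, "ty": 0, "tz": 0, "ax": 0, "ay": 0, "az": 0.48}, {"jaw": 1, "tx": 0, "ty": 0, "tz": 0, "ax": 0, "ay": 0, "az": 0.48}, {"jaw": 1, "tx": 0, "ty": 0, "tz": 0, "ax": 0, "ay": 0, "az": 0.48}]'

```text
time: 6.5
tool_pos: [0.541, 0.2729, 0.2522]
ee_rot: [3.142, -0.009, 0.391]
wrist_force: [0.5, -0.2, 1.1]
width: 0.0942
```

Run:
```python
from w import *
go([.54,.273,.25],Rdown(.4))
c=cam("wrist"); im,d=snapshot("wrist"); np.savez("w2.npz",im=im,d=d,K=c[0],o=c[1],R=c[2]); P=cloud("wrist",d,c); save("w2",im)
for q in("cover","cover_knob","holder"):
    for r in silhouettes("wrist",q)[:2]:
        m=r["pixels"]&(d>0); p=P[m]
        print(q,round(r["confidence"],2),np.round(r["rect"]),m.sum(),np.median(p,0).round(4) if len(p) else '')
im=im.astype(int); mag=(im[...,0]-im[...,1]>60)&(im[...,2]-im[...,1]>20)
for lo,hi in((.08,.099),(.099,.115)):
    k=mag&(abs(P[...,0]-.58)<.1)&(abs(P[...,1]-.26)<.1)&(P[...,2]>lo)&(P[...,2]<hi); print(lo,k.sum(),P[k].min(0).round(4),P[k].max(0).round(4),P[k].mean(0).round(4))
```

```text
t [-0.0009 -0.0005  0.0022] a [ 0.    -0.009 -0.009] F [ 0.5 -0.2  1.1] T 6.5
cover 0.88 [275. 118. 376. 182.] 3653 [0.6152 0.2444 0.1043]
cover_knob 0.63 [278. 124. 375. 184.] 3619 [0.6155 0.2441 0.1043]
holder 0.91 [237. 121. 377. 239.] 11271 [0.5774 0.2701 0.0662]
0.08 685 [0.5099 0.2452 0.0884] [0.5702 0.3057 0.0961] [0.5426 0.2762 0.0935]
0.099 2847 [0.5897 0.2066 0.1013] [0.6505 0.2856 0.1149] [0.6191 0.2415 0.1041]
```

View pics/w2.png

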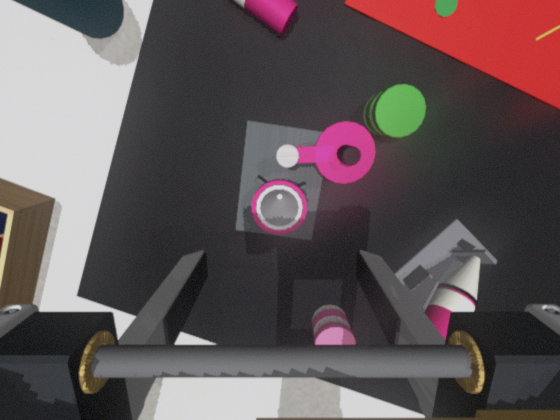

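Run:
```python
from w import *
from scipy.optimize import least_squares
f=np.load("w2.npz"); c=(f["K"],f["o"],f["R"]); d=f["d"]; im=f["im"].astype(int); P=cloud("wrist",d,c)
mag=((im[...,0]-im[...,1]>60)&(im[...,2]-im[...,1]>20)).astype(np.uint8)
v,u=np.mgrid[:420,:560]
def fit(m,z,flt):
    cn=max(cv2.findContours(m,0,cv2.CHAIN_APPROX_NONE)[0],key=len)[:,0]; cn=cn[flt(cn)]
    B=pl(c,cn[:,0],cn[:,1],z); s=least_squares(lambda x:np.hypot(*(B-x[:2]).T)-x[2],[*B.mean(0),.03],loss='soft_l1',f_scale=.0005); return s.x
a=mag.copy(); a[(u>312)|(v<174)|(u<245)|(v>240)]=0; cup=fit(a,.0935,lambda q:q[:,1]<500)
b=mag.copy(); b[(u<310)|(v<118)|(v>190)|(u>380)]=0; cov=fit(b,.104,lambda q:q[:,0]>322)
k=(P[...,2]>.13)&(P[...,2]<.14)&(u>310)&(u<380)&(v<190)
ca=(im.min(-1)>140)&(abs(u-288)<16)&(abs(v-155)<16); z=np.median(P[ca][:,2]); post=pl(c,u[ca],v[ca],z).mean(0)
print("cup",cup,"cov",cov,"knob",np.median(P[k],0),"post",post,z)
h=post-cup[:2]; e=cov[:2]-post; print(np.hypot(*h),np.hypot(*e), (np.arctan2(e[1],e[0])-np.arctan2(-h[1],-h[0]))%(2*np.pi), "yaw",np.arctan2(h[1],h[0]))
# rim inner hole: pixels
# pickup pose
yaw=-.353; a=np.array([-np.cos(yaw)*.866,-np.sin(yaw)*.866,.5]); tip=np.array([.562,.0018,.04])
zt=-a; x=np.array([np.cos(yaw)*.5,np.sin(yaw)*.5,.866]); M=R.from_matrix(np.c_[x,np.cross(zt,x),zt]); print(M.as_euler('xyz'))
for s in(.117,.197,.237): print(s,tip+s*a); go(tip+s*a,M)
```

```text
cup [0.53980381 0.27568245 0.03008906] cov [0.61952051 0.23697133 0.03073513] knob [0.62020078 0.23787313 0.13587218] post [0.59562058 0.28989731] 0.11103790646953715
0.05759838014956933 0.058072073591455886 1.7455882269096847 yaw 0.24936912372721695
[ 3.14159265 -1.04718485 -0.353     ]
0.117 [0.46692554 0.03682847 0.0985    ]
t [-0.1606  0.1892  0.1521] a [-0.394  0.989  0.677] F [ 0.   0.9 -0.2] T 6.7
0.197 [0.40191735 0.06077956 0.1385    ]
t [-0.211   0.142   0.1118] a [-0.394  0.989  0.677] F [ 0.   0.9 -0.2] T 6.7
0.237 [0.36941326 0.07275511 0.1585    ]
t [-0.2362  0.1184  0.0916] a [-0.394  0.989  0.677] F [ 0.   0.9 -0.2] T 6.7
```

```bash
cat >> h.py <<'E'
_y=-.353; BA=np.array([-np.cos(_y)*.866,-np.sin(_y)*.866,.5]); TIP=np.array([.562,.0018,.04])
MG=R.from_euler('xyz',[np.pi,-np.pi/3,_y])
E
python3 - <<'E'
from h import *
p=TIP+.212*BA; p[2]+=.09; print(p); go(p,MG)
E
```

```text
[0.38972832 0.06527039 0.236     ]
t [-0.2197  0.1331  0.0142] a [-0.394  0.989  0.677] F [ 0.   0.9 -0.2] T 6.7
```

Call:
step_arm --steps '[{"jaw": 1, "tx": -0.22, "ty": 0.133, "tz": 0.014, "ax": -0.394, "ay": 0.989, "az": 0.677}, {"jaw": 1, "tx": -0.22, "ty": 0.133, "tz": 0.014, "ax": -0.394, "ay": 0.989, "az": 0.677}, {"jaw": 1, "tx": -0.22, "ty": 0.133, "tz": 0.014, "ax": -0.394, "ay": 0.989, "az": 0.677}, {"jaw": 1, "tx": -0.22, "ty": 0.133, "tz": 0.014, "ax": -0.394, "ay": 0.989, "az": 0.677}, {"jaw": 1, "tx": -0.22, "ty": 0.133, "tz": 0.014, "ax": -0.394, "ay": 0.989, "az": 0.677}, {"jaw": 1, "tx": -0.22, "ty": 0.133, "tz": 0.014, "ax": -0.394, "ay": 0.989, "az": 0.677}, {"jaw": 1, "tx": -0.22, "ty": 0.133, "tz": 0.014, "ax": -0.394, "ay": 0.989, "az": 0.677}, {"jaw": 1, "tx": -0.22, "ty": 0.133, "tz": 0.014, "ax": -0.394, "ay": 0.989, "az": 0.677}]'

```text
time: 7.5
tool_pos: [0.3975, 0.068, 0.2357]
ee_rot: [3.058, -0.921, -0.22]
wrist_force: [0.1, -0.1, -0.1]
width: 0.094
```

Run:
```python
from h import *
o=get_obs(); print(o["tool_pos"],o["ee_rot"],o["joint_positions"].round(2))
p=TIP+.212*BA; go(p+[0,0,.09],MG); go(p,MG)
```

```text
[0.39746769 0.06800702 0.23568771] [ 3.05783586 -0.92119182 -0.22008183] [ 0.57 -0.76  2.2  -0.75  1.14  2.53]
t [-0.004   0.0048 -0.0053] a [-0.027  0.123  0.079] F [ 0.1 -0.1 -0.1] T 7.5
t [-0.0756  0.0003  0.0489] a [-0.027  0.123  0.079] F [ 0.1 -0.1 -0.1] T 7.5
```

Run:
```python
from h import *
p=TIP+.117*BA; go(p+[0,0,.09],MG)
```

```text
t [0.0075 0.0079 0.0889] a [-0.027  0.123  0.079] F [ 0.1 -0.1 -0.1] T 7.5
```

Call:
step_arm --steps '[{"jaw": 1, "tx": 0.008, "ty": 0.008, "tz": 0.045, "ax": -0.027, "ay": 0.123, "az": 0.079}, {"jaw": 1, "tx": 0.008, "ty": 0.008, "tz": 0.089, "ax": -0.027, "ay": 0.123, "az": 0.079}, {"jaw": 1, "tx": 0.008, "ty": 0.008, "tz": 0.089, "ax": -0.027, "ay": 0.123, "az": 0.079}, {"jaw": 1, "tx": 0.008, "ty": 0.008, "tz": 0.089, "ax": -0.027, "ay": 0.123, "az": 0.079}]'

```text
time: 7.9
tool_pos: [0.465, 0.0176, 0.1968]
ee_rot: [-3.136, -1.03, -0.336]
wrist_force: [-0.5, 0.8, 1.3]
width: 0.0939
```

Run:
```python
from h import *
o=get_obs(); print(o["tool_pos"],o["ee_rot"],o["joint_positions"].round(2))
p=TIP+.117*BA; go(p+[0,0,.09],MG);go(p+[0,0,.045],MG); go(p,MG)
c=cam("wrist"); im,d=snapshot("wrist"); np.savez("w3.npz",im=im,d=d,K=c[0],o=c[1],R=c[2]); save("w3",im)
```

```text
[0.46499625 0.01761185 0.19676455] [-3.13585766 -1.02973983 -0.33621051] [ 0.28 -0.68  2.31 -0.8   0.75  2.57]
t [-0.0094 -0.0188  0.0005] a [-0.02   0.017  0.008] F [-0.5  0.8  1.3] T 7.9
t [-0.048  -0.0186  0.0237] a [-0.02   0.017  0.008] F [-0.5  0.8  1.3] T 7.9
t [-0.0866 -0.0185  0.0468] a [-0.02   0.017  0.008] F [-0.5  0.8  1.3] T 7.9
```

View pics/w3.png

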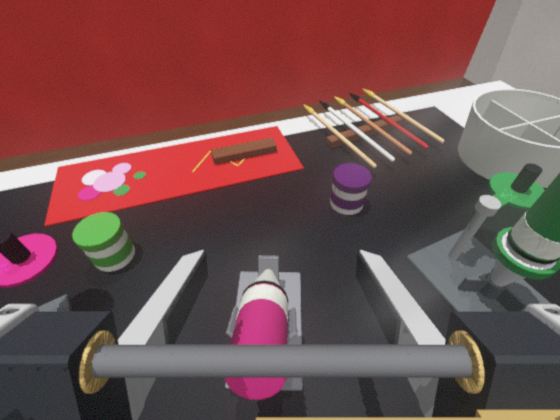

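```bash
cat > ik.py <<'E'
from h import *
from scipy.optimize import least_squares
o=get_obs()
D=[([1.16991,.08717,1.37069,0,1.68356,-.10309],(.1614,.52582,.21353),(3.1414,0,2.8438)),
([.44786,.1439,1.2616,0,1.7354,.3812],(.493,.29975,.23723),(3.14106,-.0005,1.6375)),
([.57,-.76,2.2,-.75,1.14,2.53],(.39747,.06801,.23569),(3.0578,-.9212,-.2201)),
(list(o["joint_positions"]),o["tool_pos"],o["ee_rot"])]
Y=lambda a:R.from_euler('y',a); Z=lambda a:R.from_euler('z',a)
def fk(q,g):
    a0,h,L1,a2,L2,L6=g
    A=Z(q[0]); B=A*Y(q[1]); C=A*Y(q[1]+q[2]); T=C*Z(q[3])*Y(q[4])*Z(q[5]+np.pi/2)
    return A.apply([a0,0,h])+B.apply([0,0,L1])+C.apply([a2,0,L2])+T.apply([0,0,L6]),T
def res(g):
    return np.concatenate([fk(q,g)[0]-p for q,p,e in D]+[1e-2*(np.array(g)-[0,.3,.4,0,.4,.3])])
G=least_squares(res,[0,.3,.4,0,.4,.3]).x
if __name__=="__main__":
    print(G.round(3))
    for q,p,e in D: x,T=fk(q,G); print((x-p).round(4),(T.inv()*R.from_euler('xyz',e)).as_rotvec().round(3))
lo=np.array([-3.1,-.76,.27,-1.08,.17,-2.57]); hi=np.array([3.1,2.03,2.55,4.22,2.65,2.57])
def ik(p,M,q0):
    f=lambda q:np.concatenate([10*(fk(q,G)[0]-p),(fk(q,G)[1].inv()*M).as_rotvec()])
    s=least_squares(f,np.clip(q0,lo+.01,hi-.01),bounds=(lo,hi)); return s.x,np.linalg.norm(s.fun)
E
python3 - <<'E'
from ik import *
import subprocess
print(G.round(3))
for q,p,e in D: x,T=fk(q,G); print((x-p).round(4),(T.inv()*R.from_euler('xyz',e)).as_rotvec().round(3))
cur=get_obs()["joint_positions"]
for flip in(0,1):
  for t in(30,40,45,50,60):
    M=R.from_euler('xyz',[np.pi,-np.radians(90-t),-.353])*Z(np.pi*flip)
    # grasp point at s=.128, TCP 11mm ahead along tool z
    p=TIP+.130*BA+M.apply([0,0,.011])
    for dz in(0,.09):
        q0=cur.copy(); q0[5]-=np.pi*flip
        q,e=ik(p+[0,0,dz],M,q0); print(flip,t,dz,q.round(2),round(e,4))
    # place
    for yaw in (-.2,.2,.5,.9):
        Mp=Z(yaw)*R.from_euler('y',-np.radians(90-t-60))*R.from_euler('x',np.pi)*Z(np.pi*flip)
        pp=np.array([.5398,.2757,.043+.130])+Mp.apply([0,0,.011])
        q,e=ik(pp,Mp,[.47,.2,1.3,0,1.6,1.57-np.pi*flip]); print("   place",yaw,q.round(2),round(e,4))
E
```

```text
[0.143 0.056 0.382 0.008 0.374 0.249]
[ 0.0529 -0.0202  0.0093] [-0.  0. -0.]
[ 0.0194 -0.0536  0.0026] [ 0.  0. -0.]
[ 0.0026  0.0054 -0.0115] [-0.004  0.002 -0.007]
[ 0.0016 -0.0106 -0.0004] [0. 0. 0.]
0 30 0 [ 0.26 -0.61  2.48 -0.75  0.53  2.57] 0.1978
0 30 0.09 [ 0.35 -0.66  2.3  -0.79  0.78  2.57] 0.0838
   place -0.2 [0.47 0.24 1.36 0.   1.55 2.24] 0.0
   place 0.2 [0.47 0.24 1.36 0.   1.55 1.84] 0.0
   place 0.5 [0.47 0.24 1.36 0.   1.55 1.54] 0.0
   place 0.9 [ 0.47  0.24  1.36 -0.    1.55  1.14] 0.0
0 40 0 [ 0.29 -0.54  2.4  -0.68  0.67  2.57] 0.0871
0 40 0.09 [ 0.35 -0.59  2.21 -0.68  0.91  2.53] 0.0
   place -0.2 [0.43 0.32 1.26 0.1  1.7  2.21] 0.0
   place 0.2 [0.46 0.34 1.23 0.04 1.74 1.83] 0.0
   place 0.5 [ 0.47  0.35  1.23 -0.    1.74  1.54] 0.0
   place 0.9 [ 0.5   0.34  1.24 -0.07  1.73  1.16] 0.0
0 45 0 [ 0.3  -0.51  2.37 -0.65  0.73  2.57] 0.0323
0 45 0.09 [ 0.32 -0.56  2.16 -0.57  0.96  2.43] 0.0
   place -0.2 [0.41 0.37 1.21 0.15 1.78 2.2 ] 0.0
   place 0.2 [0.45 0.4  1.17 0.07 1.83 1.83] 0.0
   place 0.5 [ 0.47  0.4   1.16 -0.01  1.84  1.54] 0.0
   place 0.9 [ 
[... 1572 characters left out ...]
0
   place 0.9 [ 0.51  0.39  1.18 -0.1   1.81 -1.97] 0.0
1 50 0 [ 0.29 -0.47  2.32 -0.57  0.79 -0.62] 0.0
1 50 0.09 [ 0.29 -0.52  2.1  -0.47  1.02 -0.79] 0.0
   place -0.2 [ 0.4   0.42  1.16  0.2   1.85 -0.95] 0.0
   place 0.2 [ 0.44  0.45  1.11  0.09  1.92 -1.31] 0.0
   place 0.5 [ 0.48  0.46  1.1  -0.01  1.93 -1.6 ] 0.0
   place 0.9 [ 0.52  0.44  1.12 -0.13  1.9  -1.97] 0.0
1 60 0 [ 0.23 -0.4   2.22 -0.36  0.91 -0.82] 0.0
1 60 0.09 [ 0.23 -0.44  1.99 -0.31  1.16 -0.92] 0.0
   place -0.2 [ 0.37  0.51  1.07  0.3   2.   -0.94] 0.0
   place 0.2 [ 0.43  0.56  0.99  0.13  2.1  -1.31] 0.0
   place 0.5 [ 0.48  0.57  0.97 -0.01  2.12 -1.6 ] 0.0
   place 0.9 [ 0.54  0.55  1.01 -0.2   2.07 -1.98] 0.0
```

```bash
sed -i 's/a0,h,L1,a2,L2,L6=g/a0,h,L1,a2,L2,L6,b=g/; s/A.apply(\[a0,0,h\])/A.apply([a0,b,h])/; s/\[0,.3,.4,0,.4,.3\]/[0,.3,.4,0,.4,.3,.05]/g' ik.py
sed -i "s/^(list(o\[.*$/([.28,-.68,2.31,-.8,.75,2.57],(.465,.01761,.19676),(-3.13586,-1.02974,-.33621))]/" ik.py
python3 - <<'E'
from ik import *
print(G.round(3))
for q,p,e in D: x,T=fk(q,G); print((x-p).round(4))
cur=get_obs()["joint_positions"]
for flip in(0,1):
  for t in(30,40,50,60):
    M=R.from_euler('xyz',[np.pi,-np.radians(90-t),-.353])*Z(np.pi*flip)
    p=TIP+.130*BA+M.apply([0,0,.011])
    for dz in(0,.09):
        q0=cur.copy(); q0[5]-=np.pi*flip
        q,e=ik(p+[0,0,dz],M,q0); print(flip,t,dz,q.round(2),round(e,4))
E
```

```text
[0.01  0.155 0.45  0.101 0.49  0.344 0.057]
[ 0.      0.     -0.0001]
[ 0.0002 -0.0001 -0.0006]
[-0.0004  0.0003  0.0007]
[ 0.0001 -0.0003 -0.0001]
0 30 0 [ 0.2  -0.58  2.43 -0.77  0.5   2.57] 0.1479
0 30 0.09 [ 0.32 -0.66  2.3  -0.79  0.75  2.57] 0.0689
0 40 0 [ 0.26 -0.5   2.33 -0.7   0.68  2.57] 0.0427
0 40 0.09 [ 0.31 -0.59  2.2  -0.65  0.89  2.48] 0.0
0 50 0 [ 0.22 -0.45  2.23 -0.5   0.81  2.39] 0.0
0 50 0.09 [ 0.22 -0.53  2.08 -0.42  1.02  2.26] 0.0
0 60 0 [ 0.14 -0.38  2.11 -0.29  0.96  2.17] 0.0
0 60 0.09 [ 0.14 -0.44  1.97 -0.26  1.16  2.11] 0.0
1 30 0 [ 0.35 -0.48  2.41 -1.08  0.64 -0.16] 0.0565
1 30 0.09 [ 0.4  -0.61  2.31 -0.96  0.81 -0.35] 0.0
1 40 0 [ 0.31 -0.47  2.33 -0.82  0.71 -0.43] 0.0
1 40 0.09 [ 0.31 -0.59  2.2  -0.65  0.89 -0.66] 0.0
1 50 0 [ 0.22 -0.45  2.23 -0.5   0.81 -0.75] 0.0
1 50 0.09 [ 0.22 -0.53  2.08 -0.42  1.02 -0.88] 0.0
1 60 0 [ 0.14 -0.38  2.11 -0.29  0.96 -0.97] 0.0
1 60 0.09 [ 0.14 -0.44  1.97 -0.26  1.16 -1.03] 0.0
```

```bash
cat >> h.py <<'E'
MG=R.from_euler('xyz',[np.pi,-np.radians(40),_y]); PG=TIP+.130*BA+MG.apply([0,0,.011])
E
python3 -c "
from h import *
print(PG);go(PG+[0,0,.08],MG);go(PG,MG)"
```

```text
[0.46299639 0.03827609 0.09657351]
t [-0.0234 -0.0182  0.0037] a [-0.02  -0.334  0.011] F [-0.1  0.1  0.6] T 7.95
t [-0.0921 -0.0178  0.0447] a [-0.02  -0.334  0.011] F [-0.1  0.1  0.6] T 7.95
```

Call:
step_arm --steps '[{"jaw": 1, "tx": -0.023, "ty": -0.018, "tz": 0.004, "ax": -0.02, "ay": -0.334, "az": 0.011}, {"jaw": 1, "tx": -0.023, "ty": -0.018, "tz": 0.004, "ax": -0.02, "ay": -0.334, "az": 0.011}, {"jaw": 1, "tx": -0.023, "ty": -0.018, "tz": 0.004, "ax": -0.02, "ay": -0.334, "az": 0.011}, {"jaw": 1, "tx": -0.023, "ty": -0.018, "tz": 0.004, "ax": -0.02, "ay": -0.334, "az": 0.011}, {"jaw": 1, "tx": -0.023, "ty": -0.018, "tz": 0.004, "ax": -0.02, "ay": -0.334, "az": 0.011}]'

```text
time: 8.45
tool_pos: [0.4636, 0.0381, 0.1781]
ee_rot: [-3.14, -0.7, -0.353]
wrist_force: [-0.3, -0.2, 0.0]
width: 0.0941
```

```bash
python3 -c "
from h import *
print(get_obs()['joint_positions'].round(2))
go(PG+[0,0,.08],MG);go(PG+[0,0,.04],MG);go(PG,MG)"
```

```text
[ 0.22 -0.52  2.1  -0.43  1.    2.27]
t [-0.0014  0.      0.0008] a [-0.001 -0.002 -0.   ] F [-0.3 -0.2  0. ] T 8.45
t [-0.0272  0.0001  0.0314] a [-0.001 -0.002 -0.   ] F [-0.3 -0.2  0. ] T 8.45
t [-0.053   0.0001  0.0619] a [-0.001 -0.002 -0.   ] F [-0.3 -0.2  0. ] T 8.45
```

Call:
step_arm --steps '[{"jaw": 1, "tx": -0.014, "ty": 0, "tz": 0.016, "ax": 0, "ay": 0, "az": 0}, {"jaw": 1, "tx": -0.028, "ty": 0, "tz": 0.032, "ax": 0, "ay": 0, "az": 0}, {"jaw": 1, "tx": -0.04, "ty": 0, "tz": 0.047, "ax": 0, "ay": 0, "az": 0}, {"jaw": 1, "tx": -0.048, "ty": 0, "tz": 0.056, "ax": 0, "ay": 0, "az": 0}, {"jaw": 1, "tx": -0.053, "ty": 0, "tz": 0.062, "ax": 0, "ay": 0, "az": 0}, {"jaw": 1, "tx": -0.053, "ty": 0, "tz": 0.062, "ax": 0, "ay": 0, "az": 0}]'

```text
time: 9.05
tool_pos: [0.4621, 0.0384, 0.0952]
ee_rot: [3.141, -0.699, -0.352]
wrist_force: [0.0, 0.1, 0.6]
width: 0.0939
```

Run:
```python
from h import *
go(PG,MG); o=get_obs(); Rt=R.from_euler('xyz',o["ee_rot"])
c=cam("wrist"); im,d=snapshot("wrist"); P=cloud("wrist",d,c); save("w4",im); im=im.astype(int)
m=(im[...,0]-im[...,1]>60)&(im[...,2]-im[...,1]>20)&(d>0)&(np.linalg.norm(P-(TIP+.11*BA),axis=-1)<.07)
q=Rt.inv().apply(P[m]-o["tool_pos"]); print(m.sum(),q.min(0),q.max(0))
near=q[(q[:,2]>-.03)&(q[:,2]<.02)]; print(np.percentile(near,[2,50,98],axis=0))
import fit
```

```text
t [ 0.0015 -0.0002 -0.0005] a [-0.    -0.001  0.001] F [0.  0.1 0.6] T 9.05
9616 [-0.02878423 -0.02379419 -0.04248302] [0.04581441 0.02190949 0.04655192]
[[-0.02395105 -0.02153832 -0.02974705]
 [ 0.02111426 -0.00099264 -0.01246258]
 [ 0.03418907  0.01933823  0.01729152]]
top 787 [ 0.5631  0.0019 -0.351 ] 0.0016
top 787 [ 0.5633  0.0018 -0.3506  0.5111  0.0414] 0.0016
scene 684 [ 0.5602  0.0019 -0.3552] 0.0022
scene 684 [ 0.5616  0.0016 -0.3524  0.5026  0.0409] 0.0021
both 1471 [ 0.5621  0.0018 -0.3533] 0.002
both 1471 [ 0.5627  0.0016 -0.3528  0.5117  0.0407] 0.0019
top disc 474 [0.5085123  0.24118627] [0.58659928 0.3005047 ] [0.54255772 0.27169314]
knob 47 [0.54   0.2683 0.1376] [0.5409 0.2692]
cap 57 [0.5981 0.292 ] [0.5957 0.2896 0.1129]
plate 1611 ((547.7291259765625, 262.5189208984375), (173.6417694091797, 151.67877197265625), 9.621441841125488)
scene disc 209 [0.51425259 0.23525   ] [0.59114441 0.29587645] [0.55374626 0.26315459]
knob 40 [0.5461 0.2655 0.1328] [0.546  0.2655]
cap 23 [0.5872 0.2985] [0.595  0.2867 0.11  ]
plate 664 ((553.54638671875, 275.8094787597656), (149.3139190673828, 112.564208984375), 13.388776779174805)
```

View pics/w4.png

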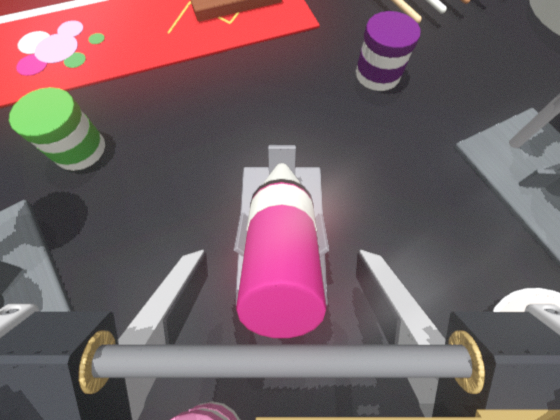

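Bottle is centred between the jaws (about 1 mm off). Close.

Call:
step_arm --steps '[{"jaw": 0.6, "tx": 0.001, "ty": -0.001, "tz": 0, "ax": 0, "ay": 0, "az": 0}, {"jaw": 0.55, "tx": 0.001, "ty": -0.001, "tz": 0, "ax": 0, "ay": 0, "az": 0}, {"jaw": 0.45, "tx": 0.001, "ty": -0.001, "tz": 0, "ax": 0, "ay": 0, "az": 0}, {"jaw": 0.3, "tx": 0.001, "ty": -0.001, "tz": 0, "ax": 0, "ay": 0, "az": 0}, {"jaw": 0.3, "tx": 0.001, "ty": -0.001, "tz": 0, "ax": 0, "ay": 0, "az": 0}, {"jaw": 0.3, "tx": 0.001, "ty": -0.001, "tz": 0, "ax": 0, "ay": 0, "az": 0}]'

```text
time: 9.7
tool_pos: [0.464, 0.0391, 0.0972]
ee_rot: [-3.141, -0.7, -0.353]
wrist_force: [0.6, 0.5, -1.1]
width: 0.049
```

Run:
```python
from h import *
o=get_obs(); r=R.from_euler('xyz',o["ee_rot"]); print(o["tool_pos"],o["ee_rot"],o["width"])
print("tip in tool",r.inv().apply(TIP-o["tool_pos"]).round(4),"axis",r.inv().apply(BA).round(4))
for dz in(.02,.05,.1,.15): go(o["tool_pos"]+[0,0,dz],r)
```

```text
[0.46398638 0.03913919 0.09718192] [-3.14074658 -0.70041245 -0.35275808] 0.04902198117406856
tip in tool [0.0433 0.0013 0.1113] axis [-0.3399 -0.001  -0.9405]
t [ 0.0129 -0.     -0.0153] a [0. 0. 0.] F [ 0.6  0.5 -1.1] T 9.7
t [ 0.0322 -0.     -0.0382] a [0. 0. 0.] F [ 0.6  0.5 -1.1] T 9.7
t [ 0.0645 -0.0001 -0.0765] a [0. 0. 0.] F [ 0.6  0.5 -1.1] T 9.7
t [ 9.670e-02 -1.000e-04 -1.147e-01] a [0. 0. 0.] F [ 0.6  0.5 -1.1] T 9.7
```

Call:
step_arm --steps '[{"jaw": 0.3, "tx": 0, "ty": 0, "tz": 0, "ax": 0, "ay": 0, "az": 0}, {"jaw": 0.3, "tx": 0, "ty": 0, "tz": 0, "ax": 0, "ay": 0, "az": 0}, {"jaw": 0.3, "tx": 0, "ty": 0, "tz": 0, "ax": 0, "ay": 0, "az": 0}]'

```text
time: 10.0
tool_pos: [0.4636, 0.0383, 0.0972]
ee_rot: [3.14, -0.7, -0.352]
wrist_force: [-2.9, -3.9, 3.4]
width: 0.0454
```

Gripped (45.4 mm). Lift straight up.

Call:
step_arm --steps '[{"jaw": 0.3, "tx": 0.006, "ty": 0, "tz": -0.007, "ax": 0, "ay": 0, "az": 0}, {"jaw": 0.3, "tx": 0.016, "ty": 0, "tz": -0.019, "ax": 0, "ay": 0, "az": 0}, {"jaw": 0.3, "tx": 0.032, "ty": 0, "tz": -0.038, "ax": 0, "ay": 0, "az": 0}, {"jaw": 0.3, "tx": 0.048, "ty": 0, "tz": -0.057, "ax": 0, "ay": 0, "az": 0}, {"jaw": 0.3, "tx": 0.064, "ty": 0, "tz": -0.076, "ax": 0, "ay": 0, "az": 0}, {"jaw": 0.3, "tx": 0.08, "ty": 0, "tz": -0.095, "ax": 0, "ay": 0, "az": 0}, {"jaw": 0.3, "tx": 0.09, "ty": 0, "tz": -0.107, "ax": 0, "ay": 0, "az": 0}, {"jaw": 0.3, "tx": 0.09, "ty": 0, "tz": -0.107, "ax": 0, "ay": 0, "az": 0}]'

```text
time: 10.8
tool_pos: [0.4646, 0.0393, 0.2401]
ee_rot: [-3.138, -0.704, -0.354]
wrist_force: [1.1, -0.1, -3.3]
width: 0.0458
```

```bash
cat > pose.py <<'E'
from h import *
from scipy.optimize import least_squares
# bottle pose in tool frame from a picture of the held bottle; fits tip(3)+axis(2)
def held(cams,tip0=(.0433,.0005,.1113),ax0=(-.34,0,-.94)):
    o=get_obs(); r=R.from_euler('xyz',o["ee_rot"]); tip=r.apply(tip0)+o["tool_pos"]; a=r.apply(np.array(ax0)/np.linalg.norm(ax0))
    e1=np.cross(a,[0,0,1.]) if abs(a[2])<.9 else np.cross(a,[1.,0,0]); e1/=np.linalg.norm(e1); e2=np.cross(a,e1)
    pts=[]
    for n in cams:
        c=cam(n); im,d=snapshot(n); P=cloud(n,d,c); save("h_%s_%d"%(n,o["time"]*100),im); im=im.astype(int)
        mag=(im[...,0]-im[...,1]>50)&(im[...,2]-im[...,1]>20); wh=(im.min(-1)>120)&(im.max(-1)-im.min(-1)<50)
        q=P-tip; s=q@a; rad=np.linalg.norm(q-s[...,None]*a,axis=-1)
        k=(d>0)&(rad<.04)&((mag&(s>.05)&(s<.17))|(wh&(s>-.01)&(s<.085)))
        pts.append(P[k]); print(n,k.sum())
    p=np.vstack(pts)
    def up(v): t=tip+v[0]*e1+v[1]*e2+v[4]*a; b=a+v[2]*e1+v[3]*e2; return t,b/np.linalg.norm(b)
    def f(v):
        t,b=up(v); q=p-t; s=q@b; rad=np.linalg.norm(q-np.outer(s,b),axis=1)
        e=rad-np.where(s<.06,.006+s/.06*.017,.023); return np.where(s-.155>e,s-.155,e)
    s=least_squares(f,np.zeros(5),loss='soft_l1',f_scale=.002,x_scale=[.01,.01,.1,.1,.01])
    t,b=up(s.x); print("tip",t.round(4),"axis",b.round(4),"res",np.abs(s.fun).mean().round(4)); print("in tool: tip",r.inv().apply(t-o["tool_pos"]).round(4),"axis",r.inv().apply(b).round(4))
    print("tool",o["tool_pos"].round(4),o["ee_rot"].round(4),"F",o["wrist_force"].round(1),"w",o["width"])
    return t,b
E
python3 - <<'E'
from pose import *
held(["scene","top"]); held(["wrist"])
E
```

```text
scene 721
top 926
tip [0.5632 0.0024 0.1813] axis [-0.815   0.3017  0.4948] res 0.0012
in tool: tip [0.0422 0.0008 0.113 ] axis [-0.3424 -0.0031 -0.9396]
tool [0.4646 0.0393 0.2401] [-3.1383 -0.7038 -0.3545] F [ 1.1 -0.1 -3.3] w 0.04579179380035697
wrist 10779
tip [0.5617 0.0028 0.1777] axis [-0.8121  0.3027  0.4989] res 0.0003
in tool: tip [ 0.0432 -0.0004  0.112 ] axis [-0.3436 -0.0027 -0.9391]
tool [0.463  0.0389 0.2357] [ 3.1401 -0.6978 -0.3521] F [-0.1 -0.3 -3.9] w 0.04557320382411317
```

```bash
cat > place.py <<'E'
from ik import *
TT=np.array([.0432,.0002,.1115]); AX=np.array([-.343,-.002,-.939]); AX/=np.linalg.norm(AX); CUP=np.array([.5398,.2757])
def target(z,psi,tt=TT,ax=AX,cup=CUP):
    r0=Rdown(psi); a=r0.apply(ax); M=R.align_vectors([[0,0,1]],[a])[0]*r0
    return np.array([*cup,z])-M.apply(tt),M
E
python3 - <<'E'
from place import *
cur=get_obs()["joint_positions"]
for psi in(-.2,.1,.3):
    for z in(.19,.043):
        p,M=target(z,psi); q,e=ik(p,M,[.47,.3,1.2,0,1.8,1.6]); print(psi,z,p.round(3),q.round(2),round(e,4)); go(p,M)
E
```

```text
-0.2 0.19 [0.538 0.276 0.31 ] [0.29 0.44 0.78 0.21 2.22 2.16] 0.0
t [ 0.0392 -0.2485 -0.0655] a [ 0.032 -1.045 -0.157] F [-0.  -0.5 -3.9] T 10.95
-0.2 0.043 [0.538 0.276 0.163] [0.29 0.44 1.07 0.17 1.93 2.09] 0.0
t [-0.0551 -0.2488  0.0473] a [ 0.032 -1.045 -0.157] F [-0.  -0.5 -3.9] T 10.95
0.1 0.19 [0.537 0.275 0.31 ] [0.33 0.48 0.72 0.11 2.27 1.86] 0.0
t [ 0.0394 -0.2478 -0.0653] a [ 0.086 -1.028 -0.466] F [-0.  -0.5 -3.9] T 10.95
0.1 0.043 [0.537 0.275 0.163] [0.33 0.48 1.02 0.09 1.98 1.83] 0.0
t [-0.055  -0.2481  0.0474] a [ 0.086 -1.028 -0.466] F [-0.  -0.5 -3.9] T 10.95
0.3 0.19 [0.538 0.275 0.31 ] [0.37 0.5  0.7  0.03 2.29 1.65] 0.0
t [ 0.0395 -0.2474 -0.0652] a [ 0.122 -1.008 -0.672] F [-0.  -0.5 -3.9] T 10.95
0.3 0.043 [0.538 0.275 0.163] [0.37 0.49 1.01 0.03 1.99 1.64] 0.0
t [-0.0548 -0.2478  0.0476] a [ 0.122 -1.008 -0.672] F [-0.  -0.5 -3.9] T 10.95
```

Call:
step_arm --steps '[{"jaw": 0.3, "tx": 0.015, "ty": -0.015, "tz": -0.025, "ax": 0.086, "ay": -1.028, "az": -0.466}, {"jaw": 0.3, "tx": 0.025, "ty": -0.045, "tz": -0.04, "ax": 0.086, "ay": -1.028, "az": -0.466}, {"jaw": 0.3, "tx": 0.035, "ty": -0.08, "tz": -0.055, "ax": 0.086, "ay": -1.028, "az": -0.466}, {"jaw": 0.3, "tx": 0.039, "ty": -0.115, "tz": -0.065, "ax": 0.086, "ay": -1.028, "az": -0.466}, {"jaw": 0.3, "tx": 0.039, "ty": -0.15, "tz": -0.065, "ax": 0.086, "ay": -1.028, "az": -0.466}, {"jaw": 0.3, "tx": 0.039, "ty": -0.185, "tz": -0.065, "ax": 0.086, "ay": -1.028, "az": -0.466}, {"jaw": 0.3, "tx": 0.039, "ty": -0.22, "tz": -0.065, "ax": 0.086, "ay": -1.028, "az": -0.466}, {"jaw": 0.3, "tx": 0.039, "ty": -0.248, "tz": -0.065, "ax": 0.086, "ay": -1.028, "az": -0.466}]'

```text
time: 11.75
tool_pos: [0.5397, 0.2769, 0.3047]
ee_rot: [-3.14, 0.357, 0.101]
wrist_force: [0.1, 0.7, -2.3]
width: 0.0455
```

Run:
```python
from place import *
print(get_obs()["tool_pos"])
for z in(.19,.13):
    p,M=target(z,.1); go(p,M)
```

```text
[0.53965804 0.27686887 0.30466631]
t [-0.0039  0.0012 -0.0038] a [0.001 0.007 0.001] F [ 0.1  0.7 -2.3] T 11.75
t [0.0171 0.0013 0.0524] a [0.001 0.007 0.001] F [ 0.1  0.7 -2.3] T 11.75
```

Descend to tip z = 0.13 and verify the bottle and cup.

Call:
step_arm --steps '[{"jaw": 0.3, "tx": 0.005, "ty": 0.001, "tz": 0.02, "ax": 0.001, "ay": 0.007, "az": 0.001}, {"jaw": 0.3, "tx": 0.012, "ty": 0.001, "tz": 0.04, "ax": 0.001, "ay": 0.007, "az": 0.001}, {"jaw": 0.3, "tx": 0.017, "ty": 0.001, "tz": 0.052, "ax": 0.001, "ay": 0.007, "az": 0.001}, {"jaw": 0.3, "tx": 0.017, "ty": 0.001, "tz": 0.052, "ax": 0.001, "ay": 0.007, "az": 0.001}, {"jaw": 0.3, "tx": 0.017, "ty": 0.001, "tz": 0.052, "ax": 0.001, "ay": 0.007, "az": 0.001}]'

```text
time: 12.25
tool_pos: [0.5374, 0.2756, 0.2504]
ee_rot: [-3.139, 0.35, 0.1]
wrist_force: [0.1, -0.2, -2.1]
width: 0.0457
```

```bash
python3 - <<'E'
from pose import *
held(["scene","top"],TT:=(.0432,.0002,.1115),(-.343,-.002,-.939)); held(["wrist"],TT,(-.343,-.002,-.939))
E
ls -t pics|head -3; cp $(ls -t pics/h_wrist*|head -1) pics/w5.png
```

```text
scene 70
top 0
tip [0.5463 0.2784 0.1278] axis [-0.0441 -0.0413  0.9982] res 0.0014
in tool: tip [ 0.0506 -0.0016  0.1121] axis [-0.387   0.0345 -0.9215]
tool [0.5374 0.2756 0.2504] [-3.1392  0.3496  0.0996] F [ 0.1 -0.2 -2.1] w 0.04570132574197642
wrist 9166
tip [0.5428 0.2771 0.1316] axis [-0.011  -0.0039  0.9999] res 0.0003
in tool: tip [ 0.0458 -0.0005  0.1116] axis [-3.502e-01 -4.000e-04 -9.367e-01]
tool [0.5378 0.2757 0.2521] [-3.1382  0.3464  0.1   ] F [-0.8 -0.6 -2.6] w 0.04589749193850038
h_wrist_1235.png
h_top_1225.png
h_scene_1225.png
```

View pics/w5.png

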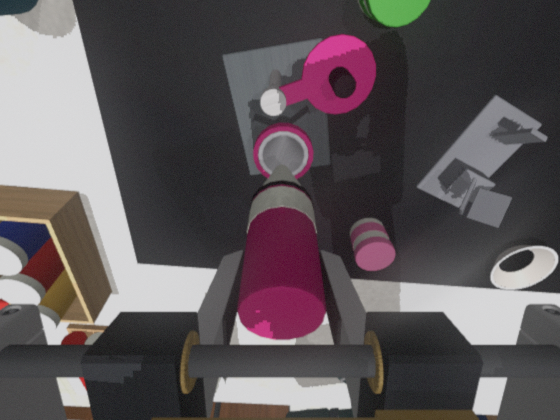

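```bash
cat > cupfit.py <<'E'
from w import *
from scipy.optimize import least_squares
def cup(tag):
    c=cam("wrist"); im,d=snapshot("wrist"); save(tag,im); P=cloud("wrist",d,c); im=im.astype(int)
    mag=(im[...,0]-im[...,1]>60)&(im[...,2]-im[...,1]>20)&(np.hypot(P[...,0]-.54,P[...,1]-.276)<.038)&(np.abs(P[...,2]-.092)<.008)
    v,u=np.nonzero(mag); B=pl(c,u,v,.0935)
    # ring band centre radius free; outer edge only
    r=np.hypot(*(B-[.54,.276]).T)
    th=np.arctan2(B[:,1]-.276,B[:,0]-.54); bins=((th+np.pi)/(2*np.pi)*60).astype(int)
    E=np.array([B[bins==i][np.argmax(r[bins==i])] for i in range(60) if (bins==i).sum()>3])
    s=least_squares(lambda x:np.hypot(*(E-x[:2]).T)-.0301,[.54,.276],loss='soft_l1',f_scale=.0005); print("cup",len(B),len(E),s.x.round(4),np.abs(s.fun).mean().round(4))
E
python3 - <<'E'
from cupfit import *; cup("w6")
from pose import *; held(["wrist"],(.0432,.0002,.1115),(-.343,-.002,-.939))
E
```

```text
cup 709 50 [0.5409 0.2755] 0.0005
wrist 9147
tip [0.5429 0.2771 0.1316] axis [-0.0116 -0.0038  0.9999] res 0.0003
in tool: tip [ 0.0458 -0.0004  0.1115] axis [-3.507e-01 -6.000e-04 -9.365e-01]
tool [0.5378 0.2758 0.252 ] [-3.1382  0.3464  0.1001] F [ 0.5  0.9 -2.8] w 0.04578584527570828
```

```bash
cat >> place.py <<'E'
TT=np.array([.0455,-.0004,.1115]); AX=np.array([-.350,-.0006,-.9366]); AX/=np.linalg.norm(AX); CUP=np.array([.5405,.2756])
E
python3 - <<'E'
from place import *
for z in(.1,.08,.065,.055,.047,.043,.041):
    p,M=target(z,.1,TT,AX,CUP); go(p,M)
E
```

```text
t [0.0099 0.001  0.0298] a [-0.003 -0.011 -0.   ] F [ 0.  -0.7 -3.9] T 12.5
t [0.0167 0.0011 0.0487] a [-0.003 -0.011 -0.   ] F [ 0.  -0.7 -3.9] T 12.5
t [0.0218 0.0011 0.0628] a [-0.003 -0.011 -0.   ] F [ 0.  -0.7 -3.9] T 12.5
t [0.0252 0.0011 0.0722] a [-0.003 -0.011 -0.   ] F [ 0.  -0.7 -3.9] T 12.5
t [0.0279 0.0012 0.0797] a [-0.003 -0.011 -0.   ] F [ 0.  -0.7 -3.9] T 12.5
t [0.0292 0.0012 0.0835] a [-0.003 -0.011 -0.   ] F [ 0.  -0.7 -3.9] T 12.5
t [0.0299 0.0012 0.0853] a [-0.003 -0.011 -0.   ] F [ 0.  -0.7 -3.9] T 12.5
```

Call:
step_arm --steps '[{"jaw": 0.3, "tx": 0.005, "ty": 0.001, "tz": 0.015, "ax": -0.003, "ay": -0.011, "az": 0}, {"jaw": 0.3, "tx": 0.01, "ty": 0.001, "tz": 0.03, "ax": -0.003, "ay": -0.011, "az": 0}, {"jaw": 0.3, "tx": 0.0135, "ty": 0.001, "tz": 0.04, "ax": -0.003, "ay": -0.011, "az": 0}, {"jaw": 0.3, "tx": 0.017, "ty": 0.001, "tz": 0.049, "ax": -0.003, "ay": -0.011, "az": 0}, {"jaw": 0.3, "tx": 0.02, "ty": 0.001, "tz": 0.057, "ax": -0.003, "ay": -0.011, "az": 0}, {"jaw": 0.3, "tx": 0.022, "ty": 0.001, "tz": 0.063, "ax": -0.003, "ay": -0.011, "az": 0}, {"jaw": 0.3, "tx": 0.0235, "ty": 0.001, "tz": 0.067, "ax": -0.003, "ay": -0.011, "az": 0}, {"jaw": 0.3, "tx": 0.0235, "ty": 0.001, "tz": 0.067, "ax": -0.003, "ay": -0.011, "az": 0}]'

```text
time: 13.3
tool_pos: [0.537, 0.2748, 0.1802]
ee_rot: [-3.142, 0.359, 0.1]
wrist_force: [0.6, -0.5, -2.4]
width: 0.0455
```

Run:
```python
from place import *
for z in(.055,.05,.047,.043,.041):
    p,M=target(z,.1,TT,AX,CUP); go(p,M)
from pose import *; held(["wrist"],TT,AX)
```

```text
t [0.0017 0.0001 0.0046] a [ 0.001  0.001 -0.   ] F [ 0.6 -0.5 -2.4] T 13.3
t [0.0034 0.0001 0.0092] a [ 0.001  0.001 -0.   ] F [ 0.6 -0.5 -2.4] T 13.3
t [0.0045 0.0001 0.0121] a [ 0.001  0.001 -0.   ] F [ 0.6 -0.5 -2.4] T 13.3
t [0.0059 0.0001 0.0158] a [ 0.001  0.001 -0.   ] F [ 0.6 -0.5 -2.4] T 13.3
t [0.0066 0.0001 0.0177] a [ 0.001  0.001 -0.   ] F [ 0.6 -0.5 -2.4] T 13.3
wrist 9667
tip [0.5437 0.2756 0.0596] axis [-2.290e-02  6.000e-04  9.997e-01] res 0.0006
in tool: tip [ 4.870e-02 -1.000e-04  1.106e-01] axis [-0.3722 -0.0029 -0.9281]
tool [0.537  0.2748 0.1802] [-3.1416  0.3586  0.0999] F [ 0.6 -0.5 -2.4] w 0.04553944759703948
```

Call:
step_arm --steps '[{"jaw": 0.3, "tx": 0.001, "ty": 0, "tz": 0.003, "ax": 0, "ay": 0, "az": 0}, {"jaw": 0.3, "tx": 0.002, "ty": 0, "tz": 0.006, "ax": 0, "ay": 0, "az": 0}, {"jaw": 0.3, "tx": 0.003, "ty": 0, "tz": 0.009, "ax": 0, "ay": 0, "az": 0}, {"jaw": 0.3, "tx": 0.004, "ty": 0, "tz": 0.011, "ax": 0, "ay": 0, "az": 0}, {"jaw": 0.3, "tx": 0.004, "ty": 0, "tz": 0.011, "ax": 0, "ay": 0, "az": 0}]'

```text
time: 13.85
tool_pos: [0.5368, 0.2748, 0.1685]
ee_rot: [-3.142, 0.359, 0.1]
wrist_force: [0.2, 0.3, -3.1]
width: 0.0452
```

Run:
```python
from place import *
o=get_obs();print(o["tool_pos"],o["wrist_force"],o["wrist_torque"])
for z in(.045,.043,.041,.039):
    p,M=target(z,.1,TT,AX,CUP); go(p,M)
```

```text
[0.53683999 0.27481272 0.16848078] [ 0.24574425  0.27881996 -3.0665207 ] [ 0.02118706 -0.20122689  0.0305796 ]
t [0.0012 0.0001 0.0029] a [ 0.001  0.001 -0.   ] F [ 0.2  0.3 -3.1] T 13.85
t [0.0019 0.0001 0.0047] a [ 0.001  0.001 -0.   ] F [ 0.2  0.3 -3.1] T 13.85
t [0.0026 0.0001 0.0066] a [ 0.001  0.001 -0.   ] F [ 0.2  0.3 -3.1] T 13.85
t [0.0033 0.0001 0.0085] a [ 0.001  0.001 -0.   ] F [ 0.2  0.3 -3.1] T 13.85
```

Still hanging free (−3 N), tip about 0.048. Creep on.

Call:
step_arm --steps '[{"jaw": 0.3, "tx": 0.0005, "ty": 0, "tz": 0.0015, "ax": 0, "ay": 0, "az": 0}, {"jaw": 0.3, "tx": 0.001, "ty": 0, "tz": 0.003, "ax": 0, "ay": 0, "az": 0}, {"jaw": 0.3, "tx": 0.0015, "ty": 0, "tz": 0.004, "ax": 0, "ay": 0, "az": 0}, {"jaw": 0.3, "tx": 0.0015, "ty": 0, "tz": 0.004, "ax": 0, "ay": 0, "az": 0}]'

```text
time: 14.25
tool_pos: [0.5366, 0.2747, 0.1641]
ee_rot: [3.141, 0.36, 0.1]
wrist_force: [-1.1, -0.1, -2.8]
width: 0.0458
```

Run:
```python
from place import *
o=get_obs();print(o["tool_pos"],o["wrist_force"],o["wrist_torque"])
for z in(.043,.041,.039):
    p,M=target(z,.1,TT,AX,CUP); go(p,M)
```

```text
[0.53655468 0.27474404 0.16413682] [-1.07710172 -0.09972799 -2.80976009] [-0.02743213  0.04464133  0.00260318]
t [0.0007 0.     0.0006] a [ 0.001  0.002 -0.   ] F [-1.1 -0.1 -2.8] T 14.25
t [0.0014 0.     0.0024] a [ 0.001  0.002 -0.   ] F [-1.1 -0.1 -2.8] T 14.25
t [0.0021 0.     0.0043] a [ 0.001  0.002 -0.   ] F [-1.1 -0.1 -2.8] T 14.25
```

Call:
step_arm --steps '[{"jaw": 0.3, "tx": 0.0007, "ty": 0, "tz": 0.001, "ax": 0, "ay": 0, "az": 0}, {"jaw": 0.3, "tx": 0.001, "ty": 0, "tz": 0.0018, "ax": 0, "ay": 0, "az": 0}, {"jaw": 0.3, "tx": 0.001, "ty": 0, "tz": 0.0018, "ax": 0, "ay": 0, "az": 0}]'

```text
time: 14.55
tool_pos: [0.5364, 0.2747, 0.1624]
ee_rot: [3.141, 0.361, 0.1]
wrist_force: [-2.4, -1.2, -0.6]
width: 0.0454
```

Run:
```python
from place import *
o=get_obs();print(o["tool_pos"],o["wrist_force"],o["wrist_torque"])
for z in(.041,.039,.037):
    p,M=target(z,.1,TT,AX,CUP); go(p,M)
```

```text
[0.53635657 0.27467228 0.16240576] [-2.42158086 -1.18630195 -0.64590572] [-0.16754644  0.60593909  0.09149728]
t [ 0.0009 -0.      0.0007] a [ 0.001  0.003 -0.   ] F [-2.4 -1.2 -0.6] T 14.55
t [ 0.0017 -0.      0.0026] a [ 0.001  0.003 -0.   ] F [-2.4 -1.2 -0.6] T 14.55
t [ 0.0024 -0.      0.0045] a [ 0.001  0.003 -0.   ] F [-2.4 -1.2 -0.6] T 14.55
```

Call:
step_arm --steps '[{"jaw": 0.3, "tx": -0.0006, "ty": 0.0004, "tz": 0.0013, "ax": 0, "ay": 0, "az": 0}, {"jaw": 0.3, "tx": -0.0006, "ty": 0.0004, "tz": 0.0013, "ax": 0, "ay": 0, "az": 0}, {"jaw": 0.3, "tx": -0.0006, "ty": 0.0004, "tz": 0.0013, "ax": 0, "ay": 0, "az": 0}]'

```text
time: 14.85
tool_pos: [0.5357, 0.2745, 0.1617]
ee_rot: [-3.141, 0.359, 0.1]
wrist_force: [0.0, 0.4, -0.1]
width: 0.0457
```

Run:
```python
from place import *
o=get_obs();print(o["tool_pos"],o["wrist_force"],o["wrist_torque"])
for z in(.041,.039,.037):
    p,M=target(z,.1,TT,AX,CUP); go(p,M)
from pose import *
held(["wrist"],TT,AX); held(["scene"],TT,AX)
```

```text
[0.53573823 0.27448904 0.16169485] [ 0.04032767  0.38280117 -0.14794072] [ 0.19001987  0.0097153  -0.02881057]
t [ 0.0013 -0.0002 -0.0001] a [0.    0.002 0.   ] F [ 0.   0.4 -0.1] T 14.85
t [ 0.002  -0.0002  0.0017] a [0.    0.002 0.   ] F [ 0.   0.4 -0.1] T 14.85
t [ 0.0027 -0.0002  0.0036] a [0.    0.002 0.   ] F [ 0.   0.4 -0.1] T 14.85
wrist 10521
tip [0.5448 0.2758 0.041 ] axis [-0.0396 -0.0038  0.9992] res 0.001
in tool: tip [ 0.051  -0.0004  0.1098] axis [-3.887e-01 -7.000e-04 -9.214e-01]
tool [0.5357 0.2745 0.1617] [-3.1411  0.3594  0.1004] F [ 0.   0.4 -0.1] w 0.045717047533738585
scene 68
tip [0.5505 0.2664 0.032 ] axis [-0.1073  0.0581  0.9925] res 0.003
in tool: tip [0.0587 0.0095 0.1165] axis [-0.4437 -0.069  -0.8935]
tool [0.5357 0.2745 0.1617] [-3.1412  0.3595  0.1004] F [-0.4  1.   0.4] w 0.04562550580984491
```

Call:
step_arm --steps '[{"jaw": 0.3, "tx": 0.0004, "ty": 0, "tz": 0.001, "ax": 0, "ay": 0, "az": 0}, {"jaw": 0.3, "tx": 0.0007, "ty": 0, "tz": 0.002, "ax": 0, "ay": 0, "az": 0}, {"jaw": 0.3, "tx": 0.0007, "ty": 0, "tz": 0.002, "ax": 0, "ay": 0, "az": 0}]'

```text
time: 15.25
tool_pos: [0.5357, 0.2745, 0.1616]
ee_rot: [-3.141, 0.358, 0.101]
wrist_force: [-1.9, -0.5, 6.3]
width: 0.0454
```

Run:
```python
from place import *
o=get_obs();print(o["tool_pos"],o["wrist_force"],o["wrist_torque"])
from pose import *
im,d=snapshot("top"); save("t1",im); P=cloud("top",d); im=im.astype(int)
m=(im[...,0]-im[...,1]>50)&(im[...,2]-im[...,1]>20)&(np.hypot(P[...,0]-.54,P[...,1]-.275)<.06); q=P[m]
im2,d2=snapshot("scene"); P2=cloud("scene",d2); im2=im2.astype(int)
m2=(im2[...,0]-im2[...,1]>50)&(im2[...,2]-im2[...,1]>20)&(np.hypot(P2[...,0]-.54,P2[...,1]-.275)<.04)&(P2[...,2]>.11); print(len(q),q[:,2].max() if len(q) else 0,m2.sum(),P2[m2][:,2].max())
```

```text
[0.53574662 0.27448488 0.16160858] [-1.8697347 -0.5394871  6.3408054] [-0.09322861  0.60293795 -0.00842631]
0 0 9 0.19571231150597834
```

Call:
step_arm --steps '[{"jaw": 0.52, "tx": 0, "ty": 0, "tz": 0, "ax": 0, "ay": 0, "az": 0}, {"jaw": 0.56, "tx": 0, "ty": 0, "tz": 0, "ax": 0, "ay": 0, "az": 0}, {"jaw": 0.65, "tx": 0, "ty": 0, "tz": 0, "ax": 0, "ay": 0, "az": 0}, {"jaw": 0.8, "tx": 0, "ty": 0, "tz": 0, "ax": 0, "ay": 0, "az": 0}, {"jaw": 1, "tx": 0, "ty": 0, "tz": 0, "ax": 0, "ay": 0, "az": 0}, {"jaw": 1, "tx": 0, "ty": 0, "tz": 0, "ax": 0, "ay": 0, "az": 0}, {"jaw": 1, "tx": 0, "ty": 0, "tz": 0, "ax": 0, "ay": 0, "az": 0}]'

```text
time: 16.05
tool_pos: [0.5357, 0.2745, 0.1615]
ee_rot: [-3.141, 0.358, 0.101]
wrist_force: [0.1, -0.6, -0.2]
width: 0.0895
```

Call:
step_arm --steps '[{"jaw": 1, "tx": -0.007, "ty": 0, "tz": -0.019, "ax": 0, "ay": 0, "az": 0}, {"jaw": 1, "tx": -0.014, "ty": 0, "tz": -0.038, "ax": 0, "ay": 0, "az": 0}, {"jaw": 1, "tx": -0.025, "ty": 0, "tz": -0.066, "ax": 0, "ay": 0, "az": 0}, {"jaw": 1, "tx": -0.035, "ty": 0, "tz": -0.094, "ax": 0, "ay": 0, "az": 0}, {"jaw": 1, "tx": -0.042, "ty": 0, "tz": -0.113, "ax": 0, "ay": 0, "az": 0}, {"jaw": 1, "tx": -0.042, "ty": 0, "tz": -0.113, "ax": 0, "ay": 0, "az": 0}]'

```text
time: 16.65
tool_pos: [0.5369, 0.2747, 0.2859]
ee_rot: [-3.139, 0.351, 0.101]
wrist_force: [0.0, 0.5, -0.3]
width: 0.0937
```

Run:
```python
from pose import *
o=get_obs(); print(o["tool_pos"],o["width"])
c=cam("wrist"); im,d=snapshot("wrist"); save("w9",im); P=cloud("wrist",d,c); im=im.astype(int)
mag=(im[...,0]-im[...,1]>50)&(im[...,2]-im[...,1]>20)&(d>0)
k=mag&(np.hypot(P[...,0]-.54,P[...,1]-.276)<.05)&(P[...,2]>.185); q=P[k]
if k.sum():
    (u,v),r=cv2.minEnclosingCircle((q[:,:2]*1000).astype(np.float32)); print("end face",k.sum(),np.median(q,0).round(4),"circle",u,v,r); A=np.c_[q[:,:2]-q[:,:2].mean(0),np.ones(len(q))]; print("slope",np.linalg.lstsq(A,q[:,2],rcond=None)[0])
```

```text
[0.53693513 0.27474599 0.28593319] 0.0937264666004548
end face 2243 [0.5444 0.2759 0.1958] circle 540.2781372070312 275.3434143066406 23.149654388427734
slope [-0.07964987 -0.00933276  0.19518673]
```

View pics/w9.png

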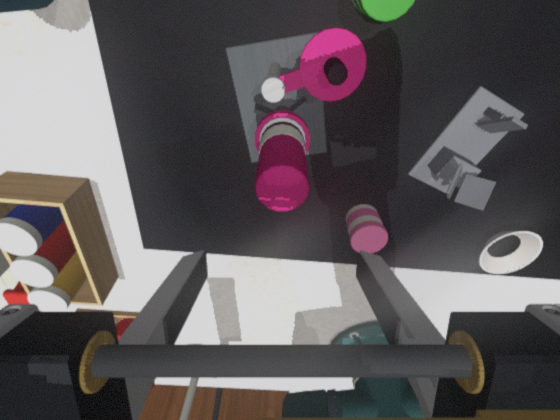

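Call:
step_arm --steps '[{"jaw": 1, "tx": -0.03, "ty": 0, "tz": -0.04, "ax": 0, "ay": 0, "az": 0}, {"jaw": 1, "tx": -0.08, "ty": 0, "tz": -0.04, "ax": 0, "ay": 0, "az": 0}, {"jaw": 1, "tx": -0.13, "ty": -0.03, "tz": -0.03, "ax": 0, "ay": 0, "az": 0}, {"jaw": 1, "tx": -0.17, "ty": -0.08, "tz": -0.03, "ax": 0, "ay": 0, "az": 0}, {"jaw": 1, "tx": -0.19, "ty": -0.12, "tz": -0.03, "ax": 0, "ay": 0, "az": 0}, {"jaw": 1, "tx": -0.19, "ty": -0.16, "tz": -0.03, "ax": 0, "ay": 0, "az": 0}, {"jaw": 1, "tx": -0.19, "ty": -0.16, "tz": -0.03, "ax": 0, "ay": 0, "az": 0}]'

```text
time: 17.4
tool_pos: [0.3511, 0.4205, 0.3757]
ee_rot: [-3.14, 0.357, 0.107]
wrist_force: [0.7, 0.1, -0.3]
width: 0.0937
```

Run:
```python
from h import *
from scipy.optimize import least_squares
o=get_obs(); print(o["tool_pos"],o["joint_positions"].round(2))
pts=[];ims=[]
for n in("top","scene"):
    im,d=snapshot(n); f=np.load(n+".npz"); P=cloud(n,d); ims.append(im); i=im.astype(int)
    mag=(i[...,0]-i[...,1]>50)&(i[...,2]-i[...,1]>20)
    k=mag&(np.hypot(P[...,0]-.54,P[...,1]-.2755)<.035)&(P[...,2]>.115); pts.append(P[k]); print(n,k.sum(),P[k][:,2].max() if k.sum() else '')
    for q in("green_bottle","green_holder","green_pot","purple_pot","pink_pot","ink_dish","cover"):
        for r in silhouettes(n,q)[:1]:
            m=r["pixels"]&(d>0); print(n,q,round(r["confidence"],2),np.median(P[m],0).round(3))
p=np.vstack(pts)
def f(v):
    t=np.array([v[0],v[1],v[4]]); b=np.array([v[2],v[3],1.]); b/=np.linalg.norm(b); q=p-t; s=q@b; rad=np.linalg.norm(q-np.outer(s,b),axis=1)
    return np.maximum(rad-.023,s-.155)
s=least_squares(f,[.54,.2755,0,0,.043],loss='soft_l1',f_scale=.002,x_scale=[.01,.01,.1,.1,.01]); print(s.x.round(4),np.abs(s.fun).mean())
cv2.imwrite("pics/fin.png",np.hstack([cv2.resize(ims[0][130:290,130:330],(400,320)),cv2.resize(ims[1][170:330,230:430],(400,320))])[:,:,::-1])
```

```text
[0.35107426 0.42045112 0.37569061] [0.66 0.32 0.82 0.25 2.29 2.26]
top 351 0.20366539946012785
top green_bottle 0.95 [ 0.468 -0.246  0.196]
top green_pot 0.83 [0.681 0.188 0.06 ]
top purple_pot 0.73 [0.681 0.187 0.06 ]
top pink_pot 0.63 [0.381 0.125 0.06 ]
top ink_dish 0.55 [ 0.347 -0.141  0.014]
top cover 0.75 [0.612 0.24  0.106]
scene 150 0.19762450235710183
scene green_bottle 0.59 [ 0.486 -0.261  0.156]
scene green_holder 0.8 [ 0.528 -0.269  0.008]
scene purple_pot 0.71 [0.515 0.012 0.007]
scene pink_pot 0.73 [0.395 0.115 0.048]
scene ink_dish 0.58 [ 0.339 -0.133  0.01 ]
scene cover 0.62 [0.624 0.234 0.103]
[ 0.5392  0.2764  0.0065 -0.0126  0.0421] 0.0015120869112261754
```

View pics/fin.png

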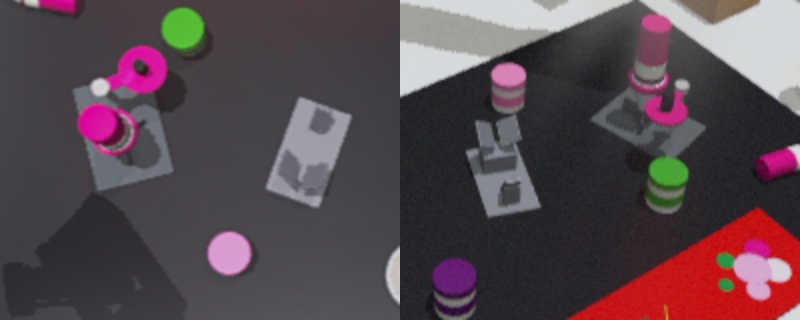

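```bash
python3 -c "
from bench import *
print(close_job())"
```

```text
the job is handed in; nothing more can be done
None
```

The magenta bottle stands nose down in its cup. I released it and handed the job in at about 17.7 s on the robot's clock. No verdict is reported.

- **Cover:** I swung it anticlockwise with the jaws loosely round the knob. It measured 1.75 rad afterwards, which is its stop.
- **Bottle:** I gripped it near the flat end, lifted it straight up, and turned it upright. I lowered it in small steps, corrected about 1 mm sideways on first contact, and pressed with about 6 N before letting go.

**Last checks**
- **Bottle:** A fit to the camera depth put the tip at 42 mm above the table (43 mm expected) and the tilt under 1 degree. The axis was within about 1.5 mm of the cup's, the arm was clear, and the gripper was open.
- **Other things:** In the top view the green bottle, green pot, pink pot and dish were within about 2 mm of where they started. The green stand was unchanged in the scene view.

**Checks that disagreed or failed**
- **Purple pot:** The network picked the wrong object both times in the last search. The pot shows standing in the scene picture, but I did not measure its position again.
- **Pink pot:** In the scene view it read 6–9 mm off, most likely because the bottle had been hiding part of it at the start.
- **Tilt and depth near the cup:** Two fits of the still-held bottle, where the cup hides the cone, gave tilts of 2 and 7 degrees, and one put the tip at 32 mm. A rough slope fit of the end face just after release also gave about 5 degrees. I put these down to stray pixels, since the final fit and the pictures show it upright.

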